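# Put the candle cups and the pillar candle back on their own stands after dusting

## Robot

A 6-joint arm with a two-finger parallel gripper is mounted at the origin on the work surface. World frame = base frame: x ahead of the robot, y to its left, z up, the work surface at z = 0. Lengths are in mm, angles in rad, forces in N, time in s.
With the tool pointing down it reaches from about 300 to 775 mm from the base axis. Payload 14.6 kg.
Tool frame: the origin (TCP) lies midway between the tips of the shut fingers; the grasp point (between the pads) lies 19 mm behind it; z points along the fingers, y is the direction in which the jaws open and shut (so a half turn about z gives the same grasp; the last joint's range is limited). The gripper opens to 94 mm and grips with 3 to 60 N. Pads are 16 mm wide; open, the fingers measure 119 mm over their backs; the gripper's body (75 mm by 177 mm) begins 78 mm behind the grasp point.
Start: joints at [-1.384, 0.3, 1.521, -0, 1.321, -0.067], TCP at [138.09, -532.372, 171.546] pointing down, gripper open.
Joint ranges: [-3.03, 3.03], [-0.79, 2.21], [0.23, 2.52], [-1.04, 4.18], [0, 3.07], [-2.55, 2.55]. Speed limits (rad/s): [2.22, 2.22, 2.57, 3.14, 3.14, 3.14].

## Interface

Orientations are given as [roll, pitch, yaw] about the fixed x, y, z axes, in that order (R = Rz(yaw) Ry(pitch) Rx(roll)).
In Python, from cell import manip, camera gives the robot as it stands. The module is installed in compiled form; this text tells all that it offers.
- The arm moves only by the tool jog_arm, never from a script. Its argument "commands" is a list of rows, each a list of 7 numbers: the shift along the world's x, y, z in units of 1 m (1.0 is 1 m), then the turn, a rotation vector about the world's x, y, z in units of 120 degrees (1.0 is 120 degrees), then the opening, from 0 (shut) to 1 (fully open). In form: [[x, y, z, ax, ay, az, grip], ...]. A call has exactly 10 rows; each row is the pose to reach, as a shift and turn from the pose commanded when the call began; what a row does not reach only later rows make up. A row lasts 1/8 s, in which the tool goes at most 62.5 mm and 10.7 degrees, less where a joint would pass 70% of its speed; a pose out of reach is approached as far as the arm can. A call with a number of a shift or a turn outside -1 to 1 is refused whole. A call with a gripper value outside its range is refused whole. The fingers move at their own pace and stop on an object; "grip_force" is the grip in N (left out, the last holds). Time passes only in rows, so rows that repeat a pose let the fingers close, or fill a call up. It gives the time, the measured TCP pose, the force and the opening at its end, in the units of the state.
- manip.read_state(): the state, without advancing time (a new reading comes with each control period).
- camera(name): name is "scene" or "top" or "wrist"; returns a dict with "pixels" (384x512x3 uint8, blue, green, red), "vertical_fov" (degrees; the focal length in pixels is half the picture's height over the tangent of half this angle, whatever the lens; pixels are square), "cx", "cy" (the principal point, pixels), "rvec" (rotation vector, rad) and "tvec" (3), from world to camera coordinates, as OpenCV has them. Camera axes: x right, y down, z forward; pixel columns grow to the right and rows downward; lengths in mm; the calibration is good to about 2 mm. A picture is of the moment at which its call begins. There is no depth.
- manip.sign_off(): hands the job in, once; it reports no verdict.
The state is a dict: "clock": time; "joints": joint angles; "qd": joint speeds; "effort": joint torques, N m; "eef_pos": TCP position; "eef_rot": TCP orientation; "wrist_force": force on the tool from outside, world axes, zero at the start; "moment": the same for the moment, N m; "finger_gap": finger opening in mm.
Only numpy, scipy, OpenCV 4.12 (cv2) and the standard library are available. Lean on these libraries where they do the work, as an engineer would, in place of code of your own. Each camera call takes 0.05 s, during which the arm holds its last target.

## Task

After dusting, the candle display on the hall console was put back wrongly: the small brass cup got nested in the medium one, they stand on the large cup's stand while it stands on the medium one's, and the pillar candle stands where the small cup belongs. Put the large cup on the low wide stand, the medium cup on the middle stand, the small cup on the tall slim stand and the candle on the candle plate, each upright and flat inside the rim; the cork coaster is free for parking a piece on the way and is left empty. Set everything down gently without dropping or tipping it, and leave the small bronze bud vase among them where it is.

Things in the scene. Friction and masses are not known exactly. Their poses are not given: they have to be found in the camera images.
- large_cup_mid (a point): Large open brass candle cup, a round tapered tumbler: 80 mm high, 54 mm across at the foot, 68 mm at the rim, wall 3 mm, about 0.3 kg. The point is on its axis half-way up (40 mm above its underside); z up. Starts on the middle stand.
- medium_cup_mid (a point): Medium open brass candle cup, squat: 66 mm high, 46 mm across at the foot, 58 mm at the rim, wall 3 mm, thick bottom (inner floor 24 mm above its underside), about 0.22 kg. The point is on its axis half-way up (33 mm above its underside); z up. Starts on the wide stand with the small cup nested in it.
- small_cup_mid (a point): Small open brass candle cup, the slimmest: 76 mm high, 40 mm across at the foot, 48 mm at the rim, wall 3 mm, about 0.18 kg. The point is on its axis half-way up (38 mm above its underside); z up. Starts loosely nested in the medium cup, standing on its inner floor, so that its top 34 mm stand clear above the medium cup's rim; about 2 mm of play all round.
- candle_mid (a point): Ivory pillar candle, a solid cylinder 50 mm in diameter and 90 mm high (a 10 mm wick on top), about 0.16 kg. The point is on its axis half-way up (45 mm above its underside); z up. Starts on the slim stand.
- wide_stand_pan (a point): Low wide black metal candle stand, fixed: round foot, stem and a round pan 82 mm across inside with a rim 4 mm high. The point is the centre of the pan's floor, 40 mm above the table top. Place of the large cup.
- middle_stand_pan (a point): Middle black metal candle stand, fixed, same make: pan 70 mm across inside with a rim 4 mm high. The point is the centre of the pan's floor, 70 mm above the table top. Place of the medium cup.
- slim_stand_pan (a point): Tall slim black metal candle stand, fixed, same make: pan 60 mm across inside with a rim 4 mm high. The point is the centre of the pan's floor, 100 mm above the table top. Place of the small cup.
- plate_floor (a point): Black metal candle plate lying on the table, fixed: a flat dish 76 mm across inside with a rim 4 mm high and a small finger ring at its side. The point is the centre of its floor, 5 mm above the table top. Empty at the start; place of the candle.
- coaster_top (a point): Round cork coaster, fixed, 94 mm across and 8 mm thick; the point is the centre of its top. Empty at the start: the free spot to park a piece on the way. The stands, the plate and the coaster are at least 120 mm apart, centre to centre, and swap places from start to start; between them stand only the bud vase and low things under 30 mm high.
- vase_mid (a point): Small dark bronze bud vase, loose, 105 mm high and 50 mm across at its widest, in the middle of the display among the stands, at least 85 mm from each of them, centre to centre. The point is on its axis, 52 mm above the table. To be left alone.
Not all that is in view belongs to the job. What is shaped like the part that bears large_cup_mid but purple is not meant. Leave any pink look-alike of the part that bears small_cup_mid alone.

How it is judged (in metres and radians):
At the end, for the whole second after the job is handed in: The large cup stands on the wide stand (centres within 16 mm), the medium cup on the middle stand (15 mm), the small cup on the slim stand (13 mm) and the candle on the candle plate (15 mm), each down on the pan's floor (within 3 mm of height), upright (within 0.06 rad) and at rest (horizontal distance between large_cup_mid and wide_stand_pan below 0.016 m and z of large_cup_mid in the frame of wide_stand_pan between 0.037 and 0.043 m and angle between each of large_cup_mid, medium_cup_mid, small_cup_mid, candle_mid's own z axis and vertical below 0.06 rad and linear speed of each of large_cup, medium_cup, small_cup, candle below 0.02 m/s and horizontal distance between medium_cup_mid and middle_stand_pan below 0.015 m and z of medium_cup_mid in the frame of middle_stand_pan between 0.03 and 0.036 m and horizontal distance between small_cup_mid and slim_stand_pan below 0.013 m and z of small_cup_mid in the frame of slim_stand_pan between 0.035 and 0.041 m and horizontal distance between candle_mid and plate_floor below 0.015 m and z of candle_mid in the frame of plate_floor between 0.042 and 0.048 m); the robot touches nothing.
It fails at once if a cup or the candle is tipped over (more than 40 degrees) (angle between any of large_cup_mid, medium_cup_mid, small_cup_mid, candle_mid's own z axis and vertical above 0.7 rad).
It fails at once if a cup or the candle is dropped (falls free at more than 0.7 m/s, a drop of about 25 mm) ((linear speed of large_cup above 0.7 m/s and contact force between large_cup and the fingers below 0.1 N) or (linear speed of medium_cup above 0.7 m/s and contact force between medium_cup and the fingers below 0.1 N) or (linear speed of small_cup above 0.7 m/s and contact force between small_cup and the fingers below 0.1 N) or (linear speed of candle above 0.7 m/s and contact force between candle and the fingers below 0.1 N)).
It fails at once if the bronze bud vase is shifted by more than 25 mm or knocked over (distance of vase_mid from where it was at the start of the episode above 0.025 m or angle between vase_mid's own z axis and vertical above 0.4 rad).
It also fails if it takes over 131 s, if anything falls off the work surface, if the arm or the gripper's body presses on something with over 40 N, if the wrist force passes 120 N, or if a joint passes its speed limit or range.

## Working session

There is one attempt and no reset: what is moved stays moved. The work goes in short steps, Python scripts to look and compute and a tool call to move; the robot and the scene stay as the last step left them, time stands still between calls to the robot, and variables do not carry over. Pictures are saved under pics/ and viewed, and the job is handed in when it is done.

Besides the shell and the picture viewer there is one more tool, called after "Request:" as name(argument=value, ...), one argument or row to a line, values as JSON. jog_arm: Moves the arm, as the interface text tells. Its arguments: {"type":"object","properties":{"commands":{"type":"array","items":{"type":"array","items":{"type":"number"}}},"grip_force":{"type":"number"}},"required":["commands"]}

```bash
mkdir -p pics; cat > h.py <<'E'
import numpy as np, cv2
from cell import manip, camera
def cam(n,save=None):
    c=camera(n); im=np.array(c["pixels"]); 
    f=im.shape[0]/2/np.tan(np.radians(c["vertical_fov"])/2)
    K=np.array([[f,0,c["cx"]],[0,f,c["cy"]],[0,0,1]]); R=cv2.Rodrigues(np.array(c["rvec"],float))[0]; t=np.array(c["tvec"],float)
    if save: cv2.imwrite("pics/"+save,im)
    return im,K,R,t
def ray(K,R,t,uv,z):
    d=R.T@np.linalg.inv(K)@np.array([uv[0],uv[1],1.]); C=-R.T@t
    return C+d*(z-C[2])/d[2]
def proj(K,R,t,p):
    q=K@(R@np.array(p,float)+t); return q[:2]/q[2]
E
python3 - <<'E'
from h import *
for n in ["scene","top","wrist"]:
    im,K,R,t=cam(n,n+"0.png"); np.savez("pics/"+n+"0.npz",K=K,R=R,t=t)
    print(n,K[0,0],K[:2,2],-R.T@t,R[2])
print(manip.read_state())
E
```

```text
scene 410.51379227377566 [257.59143679 193.45060948] [1097.89344391 -127.81543873  919.00054129] [-0.544348    0.09169515 -0.83383287]
top 441.49213753409873 [256.77452565 194.81879511] [418.32372726 -24.10133244 994.23859723] [ 0.17099685 -0.00814287 -0.98523793]
wrist 264.93407243095436 [260.06646478 194.96071447] [ 200.67755635 -515.64184417  384.04321512] [-0.21935322 -0.0566284  -0.97400071]
{'clock': 0.15, 'joints': array([-1.38357661e+00,  3.00319001e-01,  1.52139093e+00,  1.34105983e-05,
        1.32069242e+00, -6.66302106e-02]), 'qd': array([-0.0006643 , -0.00113746, -0.00185589, -0.00147952, -0.00228106,
        0.00051447]), 'effort': array([ 6.04380075e-04, -5.31961799e+01, -3.52820456e+01,  7.08332635e-02,
        2.35685759e-02, -5.85177577e-05]), 'eef_pos': array([ 138.069315  , -532.17524674,  171.15021615]), 'eef_rot': array([-3.14078561e+00, -6.68726245e-05,  2.53846572e-01]), 'wrist_force': array([-0.12169148, -0.65137239, -0.48488574]), 'moment': array([0.00295078, 0.00032752, 0.00609872]), 'finger_gap': 94.16852964985338}
```

View pics/scene0.png

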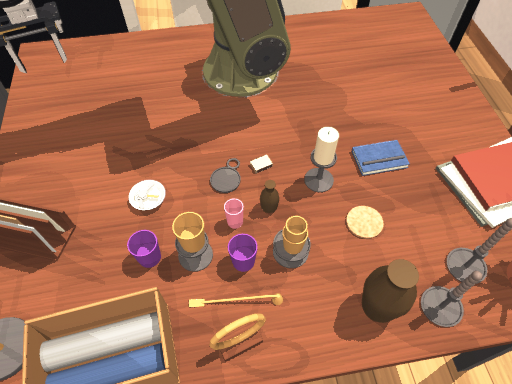

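View pics/top0.png

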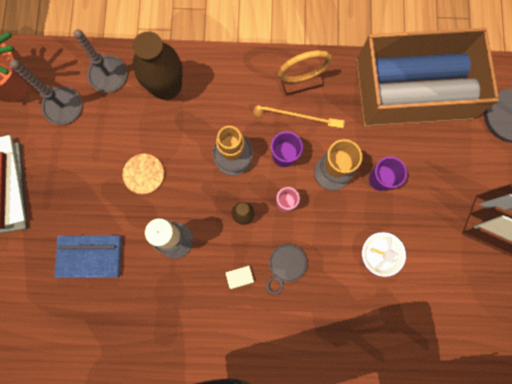

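View pics/wrist0.png

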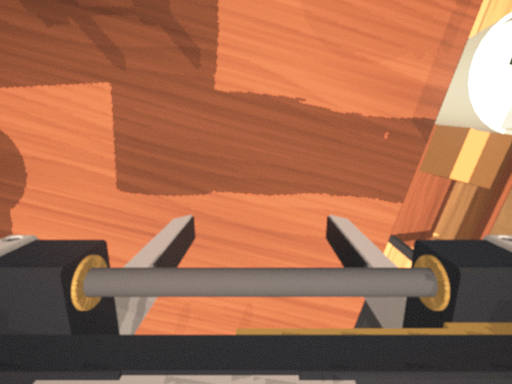

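```bash
python3 - <<'E'
import cv2,numpy as np
im=cv2.imread("pics/top0.png"); c=im[110:310,110:420]
cv2.imwrite("pics/top0z.png",cv2.resize(c,None,fx=2.5,fy=2.5,interpolation=cv2.INTER_CUBIC))
im=cv2.imread("pics/scene0.png"); c=im[110:290,110:420]
cv2.imwrite("pics/scene0z.png",cv2.resize(c,None,fx=2.5,fy=2.5,interpolation=cv2.INTER_CUBIC))
E
```

```text
(no output)
```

View pics/top0z.png

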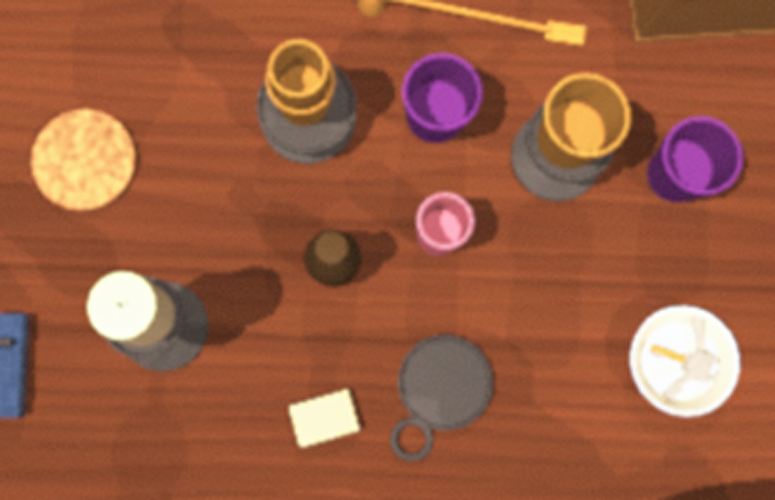

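View pics/scene0z.png

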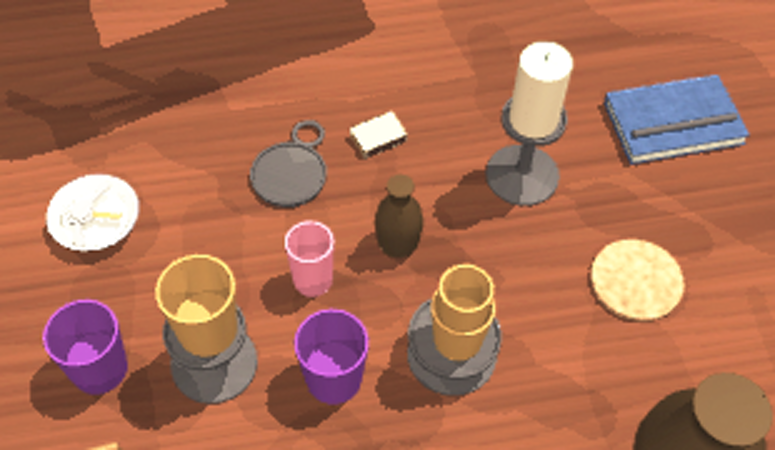

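```bash
python3 - <<'E'
from h import *
top=np.load("pics/top0.npz");sc=np.load("pics/scene0.npz")
T=(top["K"],top["R"],top["t"]);S=(sc["K"],sc["R"],sc["t"])
zt=lambda u,v:(110+u/2.5,110+v/2.5)
P=[("small rim",299,70,140,465,288),("med rim",300,82,106,465,308),("large rim",585,116,150,196,289),("candle top",122,306,190,546,62),("purp1",441,95,80,332,339),("purp2",701,157,80,83,330),("pink",445,221,76,310,241),("vase top",332,246,105,401,186),("plate",446,382,7,288,175),("coaster",83,159,8,637,279)]
for n,u,v,z,a,b in P:
    print(n,ray(*T,zt(u,v),z).round(1),ray(*S,zt(a,b),z).round(1))
for f,C in (("top",T),("scene",S)):
    im=cv2.imread(f"pics/{f}0.png"); h=cv2.cvtColor(im,cv2.COLOR_BGR2HSV)
    def fit(m,seed,z,n):
        m=cv2.morphologyEx(m.astype(np.uint8)*255,cv2.MORPH_CLOSE,np.ones((3,3)))
        k,l,s,c=cv2.connectedComponentsWithStats(m); i=l[int(seed[1]),int(seed[0])]
        if i==0: print(f,n,"none");return
        cs=cv2.findContours((l==i).astype(np.uint8),cv2.RETR_EXTERNAL,cv2.CHAIN_APPROX_NONE)[0]
        e=cv2.minAreaRect(cs[0]);el=cv2.fitEllipse(cs[0]); print(f,n,s[i][:5],np.round(el[0],1),np.round(el[1],1),ray(*C,el[0],z).round(1))
    H,Sa,V=h[...,0].astype(int),h[...,1].astype(int),h[...,2].astype(int)
    P2={"coaster":zt(83,159) if f=="top" else zt(637,279),"plate":zt(446,382) if f=="top" else zt(288,175),"candle":zt(122,306) if f=="top" else zt(546,62)}
    for n,p in P2.items(): print(n,h[int(p[1]),int(p[0])])
    fit((H>12)&(H<32)&(V>150)&(Sa>60),P2["coaster"],8,"coaster")
    fit((Sa<70)&(V<140),P2["plate"],7,"plate")
    fit((Sa<75)&(V>215),P2["candle"],190,"candle")
E
```

```text
small rim [680.5  26.9 140. ] [684.9  25.7 140. ]
med rim [680.6  27.6 106. ] [686.7  27.9 106. ]
large rim [ 647.5 -201.   150. ] [ 651.6 -202.9  150. ]
candle top [482.8 145.1 190. ] [487.7 144.5 190. ]
purp1 [680.9 -92.   80. ] [683.8 -92.6  80. ]
purp2 [ 633.8 -314.6   80. ] [ 635.9 -314.5   80. ]
pink [572.2 -97.8  76. ] [574.7 -97.6  76. ]
vase top [543.7  -3.9 105. ] [546.   -3.4 105. ]
plate [ 439.4 -106.8    7. ] [ 444. -107.    7.]
coaster [630.1 227.9   8. ] [634.7 226.4   8. ]
coaster [ 22 120 252]
plate [ 12  44 117]
candle [ 32  46 222]
top coaster [ 122  153   42   41 1314] [142.9 173.5] [39.1 41. ] [630.3 228.5   8. ]
top plate [ 267  244   40   50 1132] [285.7 266.2] [33.5 50.5] [ 431.8 -101.     7. ]
top candle [145 219  27  27 583] [158.2 232. ] [25.9 26.8] [483.6 146.2 190. ]
coaster [ 26  74 255]
plate [ 12  36 142]
candle [ 33  39 240]
scene coaster [347 206  37  32 943] [364.6 221.5] [30.7 37.1] [634.3 226.1   8. ]
scene plate none
scene candle [318 127  21  16 266] [328.1 134.3] [15.  20.5] [486.1 144.1 190. ]
```

```bash
cat > ov.py <<'E'
from h import *
def circ(im,C,c,z,r,s,off,col):
    p=[((np.array(proj(*C,(c[0]+r*np.cos(a),c[1]+r*np.sin(a),z)))-off+.5)*s*8).astype(int) for a in np.linspace(0,6.28,60)]
    cv2.polylines(im,[np.array(p)],True,col,1,cv2.LINE_AA,3)
E
python3 - <<'E'
from ov import *
for f in("top","scene"):
    q=np.load(f"pics/{f}0.npz");C=(q["K"],q["R"],q["t"]);im=cv2.imread(f"pics/{f}0.png")
    off=np.array([115,120]) if f=="top" else np.array([140,120]); w,h=(260,190) if f=="top" else (260,150)
    z=cv2.resize(im[off[1]:off[1]+h,off[0]:off[0]+w],None,fx=3,fy=3,interpolation=cv2.INTER_CUBIC)
    d=np.array([-2,0]) if f=="top" else np.array([2,0])
    for c,zz,r in [((683,26),44,43),((649.5,-202),74,37),((485,145),104,32),((442,-107),9,40),((683,26),140,24),((649.5,-202),150,34),((485,145),190,25),((682,-92),80,34),((635,-314.5),80,34),((545,-3.6),105,9)]:
        circ(z,C,np.array(c)+d,zz,r,3,off,(0,255,0))
    cv2.imwrite(f"pics/ov_{f}.png",z)
E
```

```text
(no output)
```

View pics/ov_top.png

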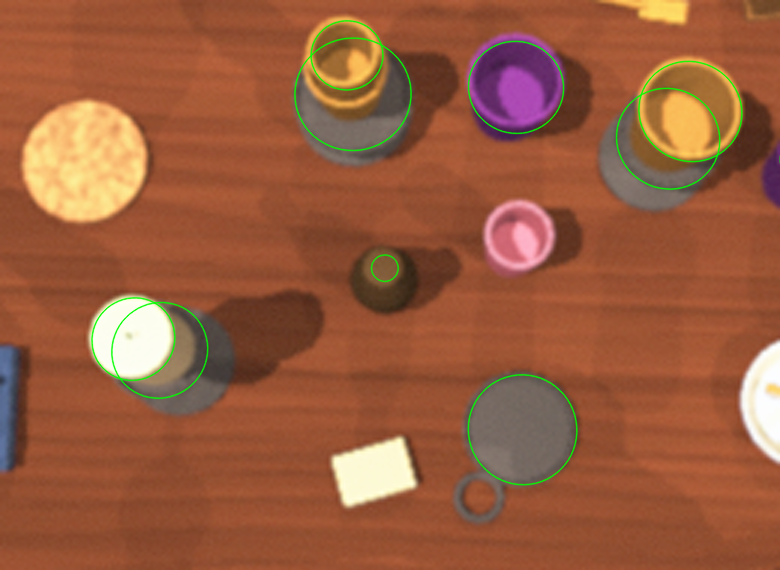

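View pics/ov_scene.png

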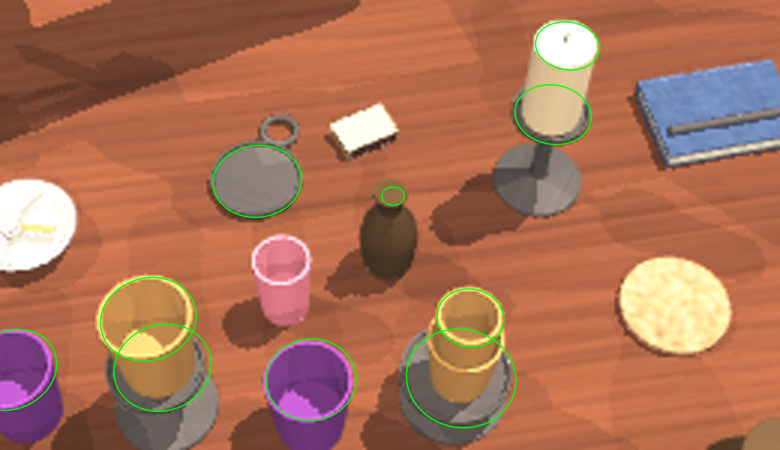

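Request:
jog_arm(
  commands=[
    [0, 0, 0.07, 0, 0, 0, 1],
    [0.03, 0.055, 0.07, 0, 0, -0.12, 1],
    [0.06, 0.11, 0.07, 0, 0, -0.12, 1],
    [0.085, 0.165, 0.07, 0, 0, -0.12, 1],
    [0.11, 0.22, 0.07, 0, 0, -0.12, 1],
    [0.14, 0.275, 0.07, 0, 0, -0.12, 1],
    [0.17, 0.33, 0.07, 0, 0, -0.12, 1],
    [0.195, 0.385, 0.07, 0, 0, -0.12, 1],
    [0.225, 0.44, 0.07, 0, 0, -0.12, 1],
    [0.25, 0.49, 0.07, 0, 0, -0.12, 1],
  ],
  grip_force=25,
)

```text
clock: 1.4
eef_pos: [388.6, -40.3, 241.7]
eef_rot: [3.141, -0.0, 0.003]
wrist_force: [0.6, -2.2, 0.7]
finger_gap: 93.8
```

Request:
jog_arm(
  commands=[
    [0.03, 0.055, 0, 0, 0, 0, 1],
    [0.055, 0.105, 0, 0, 0, 0, 1],
    [0.08, 0.15, 0, 0, 0, 0, 1],
    [0.092, 0.18, 0, 0, 0, 0, 1],
    [0.097, 0.186, 0, 0, 0, 0, 1],
    [0.097, 0.186, 0, 0, 0, 0, 1],
    [0.097, 0.186, 0, 0, 0, 0, 1],
    [0.097, 0.186, 0, 0, 0, 0, 1],
    [0.097, 0.186, 0, 0, 0, 0, 1],
    [0.097, 0.186, 0, 0, 0, 0, 1],
  ],
)

```text
clock: 2.65
eef_pos: [485.1, 143.4, 241.6]
eef_rot: [-3.142, -0.0, 0.002]
wrist_force: [-0.4, 0.7, 0.6]
finger_gap: 94.2
```

```bash
python3 - <<'E'
from ov import *
im,*C=cam("wrist","w1.png")
print(manip.read_state()["eef_pos"],-C[1].T@C[2],C[1][2])
z=im.copy()
circ(z,C,(485,145),190,25,1,np.zeros(2),(0,255,0));circ(z,C,(485,145),104,32,1,np.zeros(2),(255,0,0))
cv2.imwrite("pics/w1o.png",z)
E
```

```text
[485.07778274 143.51038818 241.60079282] [549.72528484 143.83137314 454.63725921] [-0.22630182 -0.00100134 -0.97405671]
```

View pics/w1o.png

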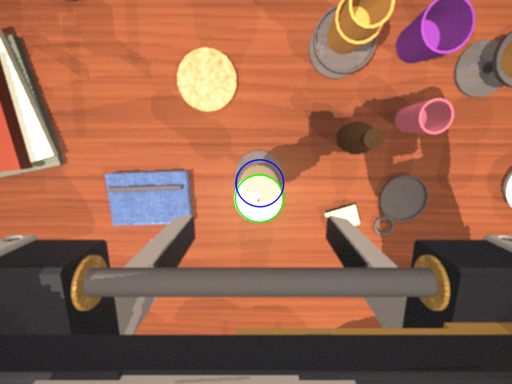

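Request:
jog_arm(
  commands=[
    [0, 0.0015, -0.03, 0, 0, 0, 1],
    [0, 0.0015, -0.06, 0, 0, 0, 1],
    [0, 0.0015, -0.085, 0, 0, 0, 1],
    [0, 0.0015, -0.1, 0, 0, 0, 1],
    [0, 0.0015, -0.108, 0, 0, 0, 1],
    [0, 0.0015, -0.11, 0, 0, 0, 0.8],
    [0, 0.0015, -0.11, 0, 0, 0, 0.6],
    [0, 0.0015, -0.11, 0, 0, 0, 0.45],
    [0, 0.0015, -0.11, 0, 0, 0, 0.45],
    [0, 0.0015, -0.11, 0, 0, 0, 0.45],
  ],
)

```text
clock: 3.95
eef_pos: [485.1, 145.2, 131.7]
eef_rot: [-3.141, -0.0, 0.002]
wrist_force: [-0.7, 0.6, 1.3]
finger_gap: 49.4
```

Request:
jog_arm(
  commands=[
    [0, 0, 0, 0, 0, 0, 0.45],
    [0, 0, 0, 0, 0, 0, 0.45],
    [0, 0, 0, 0, 0, 0, 0.45],
    [0, 0, 0.005, 0, 0, 0, 0.45],
    [0, 0, 0.015, 0, 0, 0, 0.45],
    [0, 0, 0.025, 0, 0, 0, 0.45],
    [0, 0, 0.03, 0, 0, 0, 0.45],
    [0, 0, 0.03, 0, 0, 0, 0.45],
    [0, 0, 0.03, 0, 0, 0, 0.45],
    [0, 0, 0.03, 0, 0, 0, 0.45],
  ],
)

```text
clock: 5.2
eef_pos: [485.0, 145.1, 161.2]
eef_rot: [3.141, 0.001, 0.002]
wrist_force: [-0.0, -0.3, -1.3]
finger_gap: 49.3
```

```bash
python3 - <<'E'
from ov import *
cam("wrist","w2.png"); cam("scene","s2.png");print(manip.read_state()["eef_pos"])
E
```

```text
[485.00957386 145.09184542 161.3475924 ]
```

View pics/s2.png

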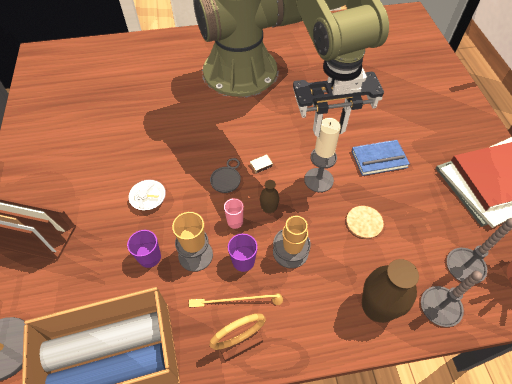

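Request:
jog_arm(
  commands=[
    [0, -0.03, 0, 0, 0, 0, 0.45],
    [-0.01, -0.07, 0, 0, 0, 0, 0.45],
    [-0.02, -0.115, 0, 0, 0, 0, 0.45],
    [-0.025, -0.16, 0, 0, 0, 0, 0.45],
    [-0.035, -0.205, 0, 0, 0, 0, 0.45],
    [-0.04, -0.235, 0, 0, 0, 0, 0.45],
    [-0.043, -0.25, 0, 0, 0, 0, 0.45],
    [-0.043, -0.252, 0, 0, 0, 0, 0.45],
    [-0.043, -0.252, 0, 0, 0, 0, 0.45],
    [-0.043, -0.252, 0, 0, 0, 0, 0.45],
  ],
)

```text
clock: 6.55
eef_pos: [442.3, -106.1, 161.5]
eef_rot: [-3.141, 0.0, 0.004]
wrist_force: [-0.4, -0.4, -1.6]
finger_gap: 49.6
```

```bash
python3 - <<'E'
from ov import *
for n,f in(("wrist","w3"),("top","t3"),("scene","s3")):
    im,*C=cam(n)
    s=1 if n=="wrist" else 3;off=np.array({"wrist":(0,0),"top":(115,130),"scene":(180,110)}[n]);w,h=(512,384) if s==1 else (190,160)
    z=cv2.resize(im[off[1]:off[1]+h,off[0]:off[0]+w],None,fx=s,fy=s,interpolation=cv2.INTER_CUBIC)
    circ(z,C,(442,-107),9,40,s,off,(0,255,0));circ(z,C,(485,145),104,32,s,off,(0,255,0))
    cv2.imwrite(f"pics/{f}.png",z)
print(manip.read_state()["eef_pos"])
E
```

```text
[ 442.2056261  -106.40431115  161.5397564 ]
```

View pics/w3.png

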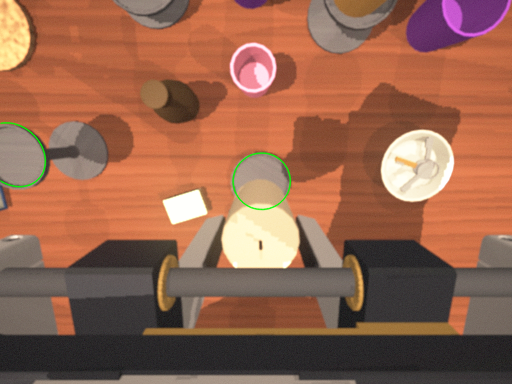

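View pics/t3.png

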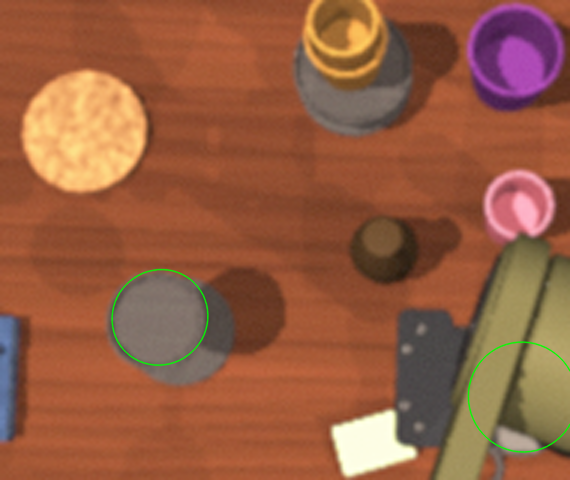

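View pics/s3.png

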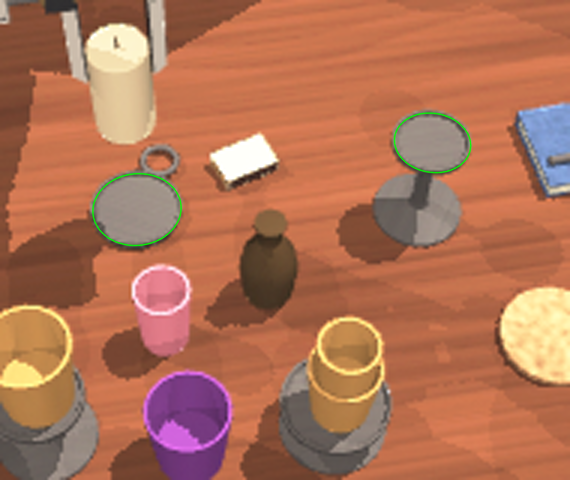

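Request:
jog_arm(
  commands=[
    [0, -0.001, -0.03, 0, 0, 0, 0.45],
    [0, -0.001, -0.06, 0, 0, 0, 0.45],
    [0, -0.001, -0.09, 0, 0, 0, 0.45],
    [0, -0.001, -0.105, 0, 0, 0, 0.45],
    [0, -0.001, -0.115, 0, 0, 0, 0.45],
    [0, -0.001, -0.12, 0, 0, 0, 0.45],
    [0, -0.001, -0.122, 0, 0, 0, 0.45],
    [0, -0.001, -0.124, 0, 0, 0, 0.45],
    [0, -0.001, -0.124, 0, 0, 0, 0.45],
    [0, -0.001, -0.124, 0, 0, 0, 0.45],
  ],
)

```text
clock: 7.95
eef_pos: [442.2, -107.9, 37.7]
eef_rot: [3.141, -0.0, 0.003]
wrist_force: [0.4, 0.0, -2.8]
finger_gap: 49.6
```

Request:
jog_arm(
  commands=[
    [0, 0, -0.001, 0, 0, 0, 0.45],
    [0, 0, -0.001, 0, 0, 0, 0.45],
    [0, 0, -0.001, 0, 0, 0, 0.5],
    [0, 0, -0.001, 0, 0, 0, 0.55],
    [0, 0, -0.001, 0, 0, 0, 0.65],
    [0, 0, -0.001, 0, 0, 0, 0.75],
    [0, 0, -0.001, 0, 0, 0, 0.8],
    [0, 0, -0.001, 0, 0, 0, 0.8],
    [0, 0, 0.015, 0, 0, 0, 0.8],
    [0, 0, 0.04, 0, 0, 0, 0.8],
  ],
)

```text
clock: 9.2
eef_pos: [441.6, -107.7, 77.6]
eef_rot: [-3.141, 0.001, 0.002]
wrist_force: [-0.0, 0.2, -0.2]
finger_gap: 75.0
```

Request:
jog_arm(
  commands=[
    [0, 0, 0.05, 0, 0, 0, 0.9],
    [0, 0, 0.1, 0, 0, 0, 0.9],
    [0.03, 0.02, 0.122, 0, 0, 0, 0.9],
    [0.08, 0.045, 0.122, 0, 0, 0, 0.9],
    [0.13, 0.075, 0.122, 0, 0, 0, 0.9],
    [0.18, 0.1, 0.122, 0, 0, 0, 0.9],
    [0.22, 0.125, 0.122, 0, 0, 0, 0.9],
    [0.241, 0.134, 0.122, 0, 0, 0, 0.9],
    [0.241, 0.134, 0.122, 0, 0, 0, 0.9],
    [0.241, 0.134, 0.122, 0, 0, 0, 0.9],
  ],
)

```text
clock: 10.45
eef_pos: [682.5, 25.7, 199.5]
eef_rot: [3.142, 0.0, 0.002]
wrist_force: [-0.5, -0.7, -0.5]
finger_gap: 84.4
```

```bash
python3 - <<'E'
from ov import *
im,*C=cam("wrist")
print(manip.read_state()["eef_pos"])
z=cv2.resize(im,None,fx=1.5,fy=1.5)
o=np.zeros(2)
circ(z,C,(683,26),140,24,1.5,o,(0,255,0));circ(z,C,(683,26),106,29,1.5,o,(255,0,0));circ(z,C,(683,26),44,43,1.5,o,(255,0,255))
cv2.imwrite("pics/w4.png",z)
E
```

```text
[682.5380403   25.61535898 199.84249956]
```

View pics/w4.png

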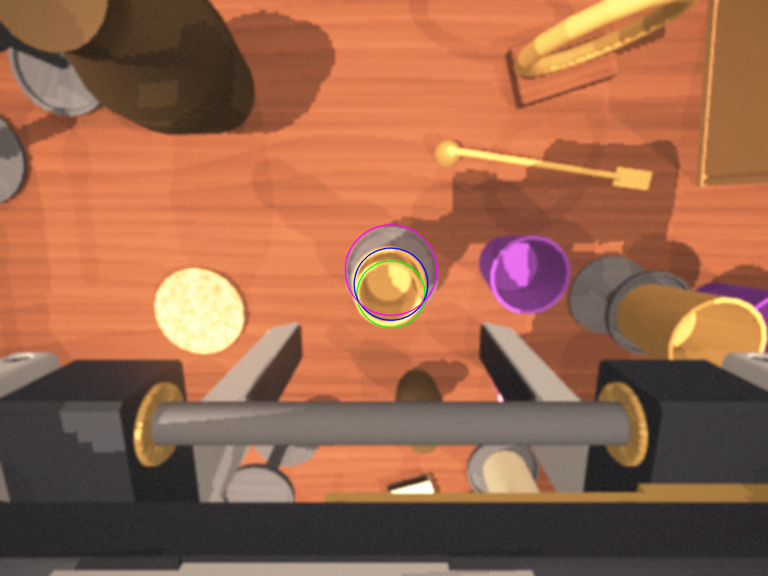

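Request:
jog_arm(
  commands=[
    [0, 0, -0.03, 0, 0, 0, 0.9],
    [0, 0, -0.06, 0, 0, 0, 0.9],
    [0, 0, -0.08, 0, 0, 0, 0.9],
    [0, 0, -0.0865, 0, 0, 0, 0.9],
    [0, 0, -0.0865, 0, 0, 0, 0.75],
    [0, 0, -0.0865, 0, 0, 0, 0.65],
    [0, 0, -0.0865, 0, 0, 0, 0.55],
    [0, 0, -0.0865, 0, 0, 0, 0.5],
    [0, 0, -0.0865, 0, 0, 0, 0.4],
    [0, 0, -0.0865, 0, 0, 0, 0.4],
  ],
)

```text
clock: 11.75
eef_pos: [683.1, 26.1, 113.1]
eef_rot: [-3.142, 0.0, 0.002]
wrist_force: [1.0, -0.2, 0.3]
finger_gap: 37.9
```

Request:
jog_arm(
  commands=[
    [0, 0, 0, 0, 0, 0, 0.4],
    [0, 0, 0, 0, 0, 0, 0.4],
    [0, 0, 0, 0, 0, 0, 0.4],
    [0, 0, 0.005, 0, 0, 0, 0.4],
    [0, 0, 0.01, 0, 0, 0, 0.4],
    [0, 0, 0.015, 0, 0, 0, 0.4],
    [0, 0, 0.02, 0, 0, 0, 0.4],
    [0, 0, 0.03, 0, 0, 0, 0.4],
    [0, 0, 0.04, 0, 0, 0, 0.4],
    [0, 0, 0.05, 0, 0, 0, 0.4],
  ],
)

```text
clock: 13.0
eef_pos: [683.2, 26.1, 164.0]
eef_rot: [3.142, -0.0, 0.002]
wrist_force: [-0.1, -1.3, 0.6]
finger_gap: 37.6
```

```bash
python3 - <<'E'
from ov import *
im,*C=cam("scene")
print(manip.read_state()["eef_pos"],manip.read_state()["wrist_force"])
cv2.imwrite("pics/s5.png",cv2.resize(im[80:300,120:420],None,fx=2.5,fy=2.5))
E
```

```text
[683.63343278  26.11696381 165.51586811] [ 0.37562815 -0.73671789  2.05180417]
```

View pics/s5.png

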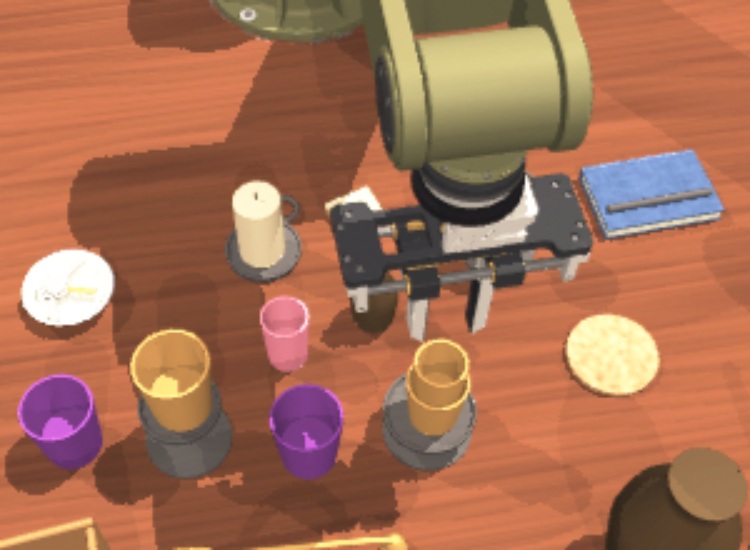

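```bash
python3 - <<'E'
from ov import *
im,*C=cam("wrist")
cv2.imwrite("pics/w6.png",cv2.resize(im,None,fx=1.5,fy=1.5))
im,*C=cam("top")
cv2.imwrite("pics/t6.png",cv2.resize(im[100:300,150:400],None,fx=3,fy=3))
s=manip.read_state();print(s)
E
```

```text
{'clock': 13.15, 'joints': array([-1.53030345e-02,  6.13834442e-01,  1.08951442e+00,  1.72191223e-05,
        1.43717324e+00,  1.55300582e+00]), 'qd': array([ 0.00092843,  0.01338955,  0.01735521, -0.0007858 , -0.01000113,
        0.00084514]), 'effort': array([ 4.71047591e-03, -7.25517511e+01, -3.75018740e+01,  1.75014208e-02,
        6.82160002e-02,  7.14217464e-06]), 'eef_pos': array([683.31690618,  26.1518451 , 163.74057561]), 'eef_rot': array([ 3.14159067e+00, -1.07068125e-03,  2.48518966e-03]), 'wrist_force': array([ 0.21720924, -0.28409295, -0.56757442]), 'moment': array([ 0.01760168,  0.00413917, -0.0126687 ]), 'finger_gap': 37.59846645481201}
```

View pics/w6.png

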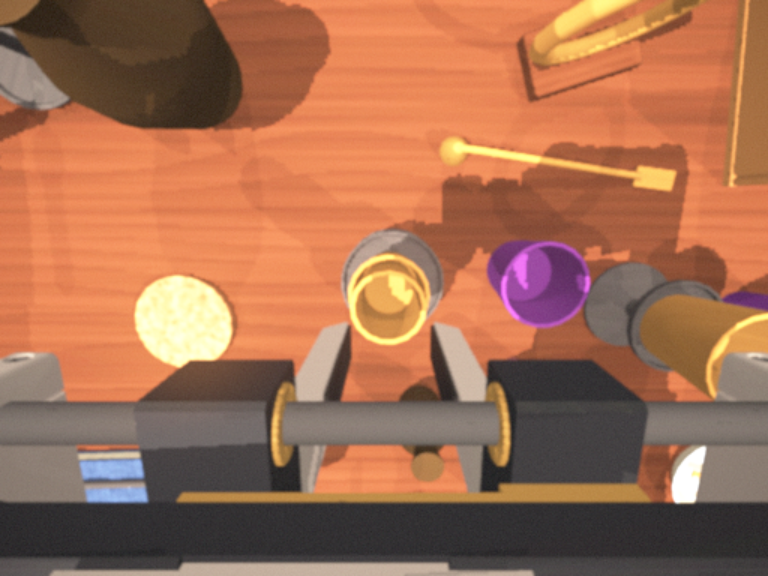

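View pics/t6.png

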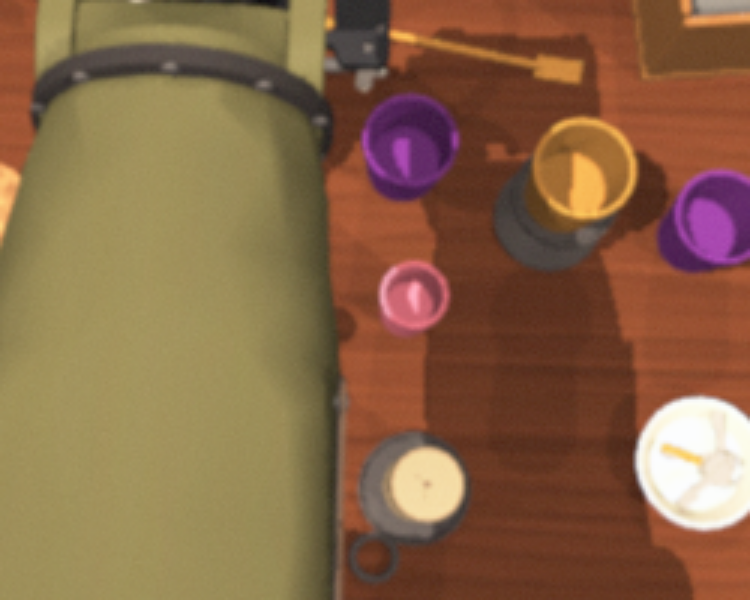

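```bash
python3 - <<'E'
from ov import *
im,*C=cam("wrist")
e=manip.read_state()["eef_pos"];print(e)
for dy in(19,-19): print(1.5*proj(*C,e+[0,dy,0]))
z=cv2.resize(im,None,fx=3,fy=3,interpolation=cv2.INTER_CUBIC)
o=np.zeros(2)
circ(z,C,(683,26),140,24,3,o,(0,255,0));circ(z,C,(683,26),106,29,3,o,(255,0,0));circ(z,C,(683,26),44,43,3,o,(255,0,255))
cv2.imwrite("pics/w7.png",z[400:900,500:1100])
im,*C=cam("scene")
z=cv2.resize(im,None,fx=4,fy=4,interpolation=cv2.INTER_CUBIC)
circ(z,C,(685,26),140,24,4,o,(0,255,0));circ(z,C,(685,26),106,29,4,o,(255,0,0));circ(z,C,(685,26),44,43,4,o,(255,0,255))
for dy in(19,-19): print(4*proj(*C,e+[0,dy,0])-[900,700])
cv2.imwrite("pics/s7.png",z[700:1200,900:1500])
E
```

```text
[683.07879591  26.15142413 163.03395072]
[356.4158771  318.85233322]
[424.17888619 319.02034982]
[322.29123965 171.25882305]
[252.26706775 181.95837623]
```

View pics/w7.png

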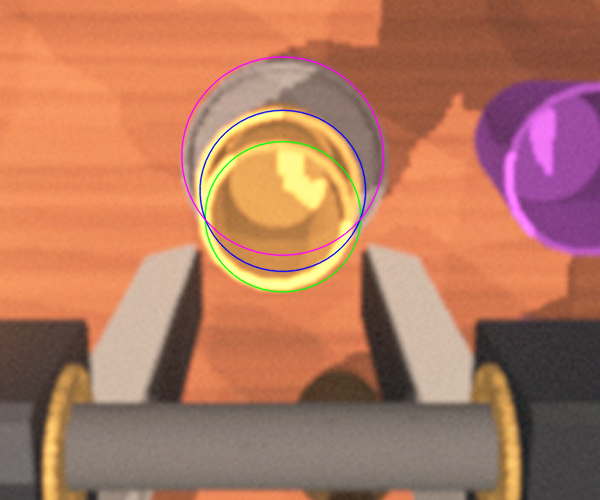

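View pics/s7.png

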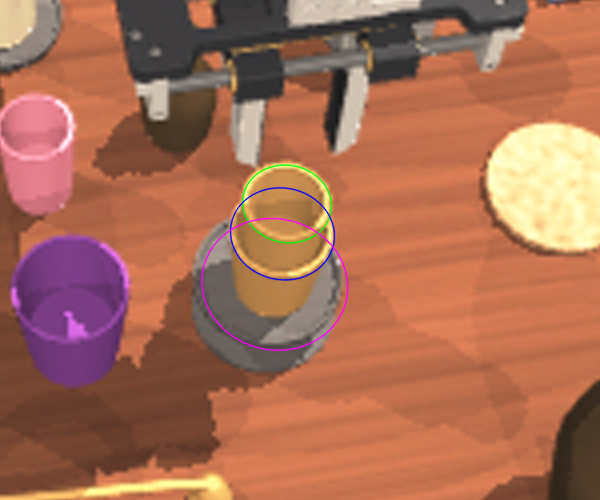

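```bash
python3 - <<'E'
from ov import *
_,*W=cam("wrist");_,*S=cam("scene")
P=lambda C:C[0]@np.hstack([C[1],C[2][:,None]])
for a,b in(((233.3,215.7),(308,212.5)),((288.3,215.7),(290,216.2))):
    X=cv2.triangulatePoints(P(W),P(S),np.array(a).reshape(2,1),np.array(b).reshape(2,1));X=(X[:3]/X[3]).ravel()
    print(X,proj(*W,X)-a,proj(*S,X)-b)
# candle on plate check
for p in [(683,45,190),(683,7,190)]: print(proj(*W,p),proj(*S,p))
E
```

```text
[691.63059214  44.75718631 199.19067472] [0.28402692 0.15642707] [0.04365679 0.01389729]
[691.80054883   6.96560884 196.31169835] [-0.88878704 -1.17798936] [-0.15434282 -0.14811617]
[234.69494789 223.25408208] [306.7261749  211.24511978]
[286.18899155 223.37949791] [288.76024264 213.96394823]
```

Request:
jog_arm(
  commands=[
    [0, 0, 0, 0, 0, 0, 0.9],
    [0, 0, 0, 0, 0, 0, 0.9],
    [0, 0, 0, 0, 0, 0, 0.9],
    [0, 0, 0, 0, 0, 0, 0.9],
    [0, 0, -0.02, 0, 0, 0, 0.9],
    [0, 0, -0.04, 0, 0, 0, 0.9],
    [0, 0, -0.06, 0, 0, 0, 0.9],
    [0, 0, -0.075, 0, 0, 0, 0.9],
    [0, 0, -0.08, 0, 0, 0, 0.9],
    [0, 0, -0.08, 0, 0, 0, 0.9],
  ],
)

```text
clock: 14.6
eef_pos: [683.2, 26.1, 83.2]
eef_rot: [-3.142, -0.0, 0.003]
wrist_force: [0.5, -0.2, 0.2]
finger_gap: 84.9
```

```bash
python3 - <<'E'
from ov import *
print(manip.read_state()["eef_pos"],manip.read_state()["wrist_force"])
im,*C=cam("scene"); cv2.imwrite("pics/s8.png",cv2.resize(im[160:300,200:360],None,fx=5,fy=5)[:600])
im,*C=cam("wrist"); cv2.imwrite("pics/w8.png",im)
E
```

```text
[683.20549283  26.13910523  83.15094555] [ 0.45885852 -0.21141559  0.18275003]
```

View pics/s8.png

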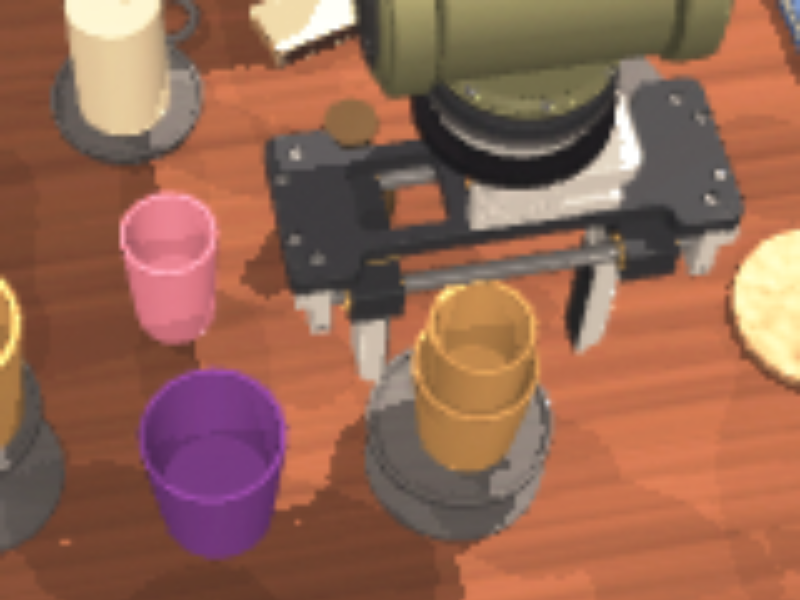

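View pics/w8.png

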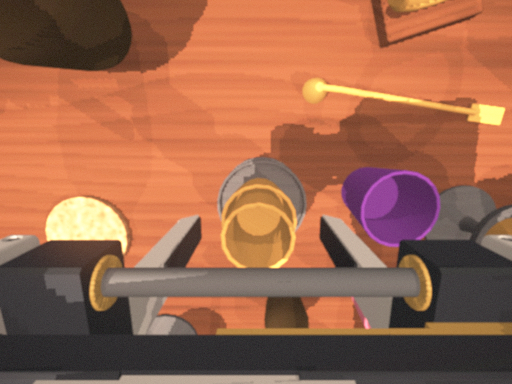

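Request:
jog_arm(
  commands=[
    [0, 0, 0, 0, 0, 0, 0.8],
    [0, 0, 0, 0, 0, 0, 0.7],
    [0, 0, 0, 0, 0, 0, 0.6],
    [0, 0, 0, 0, 0, 0, 0.55],
    [0, 0, 0, 0, 0, 0, 0.5],
    [0, 0, 0, 0, 0, 0, 0.45],
    [0, 0, 0, 0, 0, 0, 0.4],
    [0, 0, 0, 0, 0, 0, 0.4],
    [0, 0, 0, 0, 0, 0, 0.4],
    [0, 0, 0, 0, 0, 0, 0.4],
  ],
)

```text
clock: 15.95
eef_pos: [683.1, 26.2, 83.1]
eef_rot: [-3.142, -0.0, 0.002]
wrist_force: [-0.8, 1.7, 0.7]
finger_gap: 46.1
```

Request:
jog_arm(
  commands=[
    [0, 0, 0.003, 0, 0, 0, 0.4],
    [0, 0, 0.006, 0, 0, 0, 0.4],
    [0, 0, 0.01, 0, 0, 0, 0.4],
    [0, 0, 0.016, 0, 0, 0, 0.4],
    [0, 0, 0.024, 0, 0, 0, 0.4],
    [0, 0, 0.032, 0, 0, 0, 0.4],
    [0, 0, 0.04, 0, 0, 0, 0.4],
    [0, 0, 0.048, 0, 0, 0, 0.4],
    [0, 0, 0.055, 0, 0, 0, 0.4],
    [0, 0, 0.06, 0, 0, 0, 0.4],
  ],
)

```text
clock: 17.2
eef_pos: [683.1, 26.1, 143.6]
eef_rot: [-3.142, -0.0, 0.002]
wrist_force: [0.1, -0.9, -2.2]
finger_gap: 46.2
```

```bash
python3 - <<'E'
from ov import *
print(manip.read_state()["eef_pos"],manip.read_state()["wrist_force"])
im,*C=cam("scene"); cv2.imwrite("pics/s9.png",cv2.resize(im[130:290,180:380],None,fx=3.7,fy=3.7))
im,*C=cam("wrist"); cv2.imwrite("pics/w9.png",im)
E
```

```text
[683.14918225  26.14313953 143.55278146] [ 0.07476251 -0.87628925 -2.19333346]
```

View pics/s9.png

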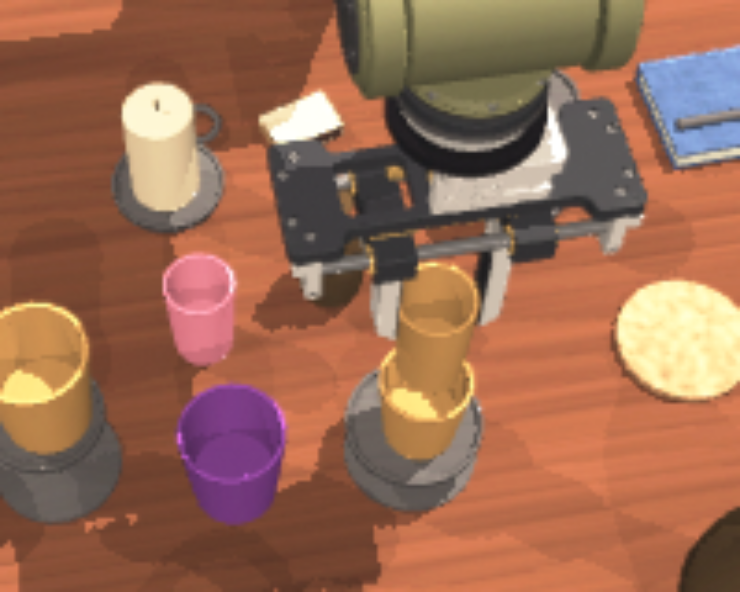

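View pics/w9.png

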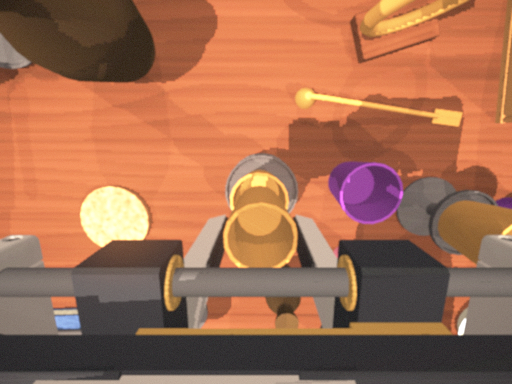

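Request:
jog_arm(
  commands=[
    [0, 0, 0.015, 0, 0, 0, 0.4],
    [-0.015, 0.01, 0.02, 0, 0, 0, 0.4],
    [-0.04, 0.025, 0.02, 0, 0, 0, 0.4],
    [-0.08, 0.05, 0.02, 0, 0, 0, 0.4],
    [-0.12, 0.075, 0.02, 0, 0, 0, 0.4],
    [-0.16, 0.095, 0.02, 0, 0, 0, 0.4],
    [-0.185, 0.11, 0.02, 0, 0, 0, 0.4],
    [-0.195, 0.117, 0.02, 0, 0, 0, 0.4],
    [-0.198, 0.119, 0.02, 0, 0, 0, 0.4],
    [-0.198, 0.119, 0.02, 0, 0, 0, 0.4],
  ],
)

```text
clock: 18.55
eef_pos: [485.7, 144.9, 163.1]
eef_rot: [3.142, -0.0, 0.002]
wrist_force: [0.3, 0.9, -1.2]
finger_gap: 46.2
```

```bash
python3 - <<'E'
from ov import *
e=manip.read_state()["eef_pos"];print(e,manip.read_state()["wrist_force"])
im,*C=cam("scene");o=np.array([280,90])
z=cv2.resize(im[90:210,280:400],None,fx=5,fy=5)
circ(z,C,(485+2,145),104,32,5,o,(0,255,0))
b=e[2]-19.2
circ(z,C,(e[0]+2,e[1]),b,20,5,o,(255,0,0));circ(z,C,(e[0]+2,e[1]),b+76,24,5,o,(255,0,0))
cv2.imwrite("pics/s10.png",z)
im,*C=cam("wrist"); 
circ(im,C,(485,145),104,32,1,np.zeros(2),(0,255,0))
cv2.imwrite("pics/w10.png",im)
E
```

```text
[485.65931217 144.858523   163.11130635] [ 0.29145807  0.9212911  -1.23716447]
```

View pics/s10.png

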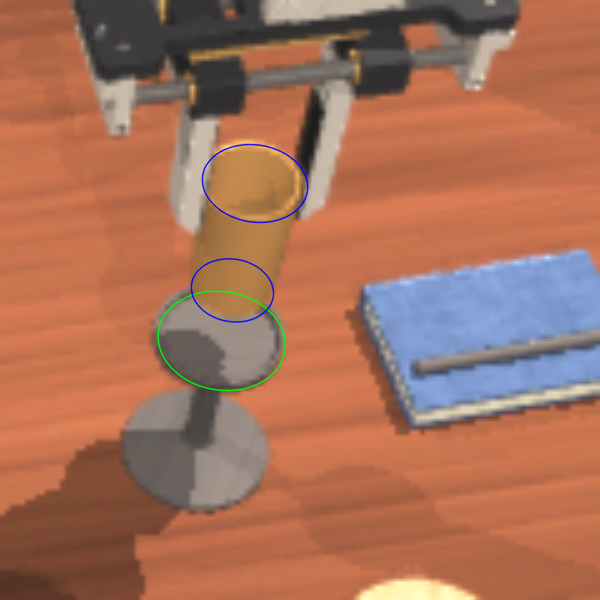

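View pics/w10.png

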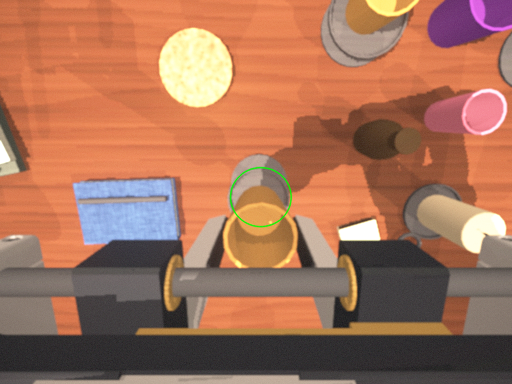

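Request:
jog_arm(
  commands=[
    [0, 0, -0.015, 0, 0, 0, 0.4],
    [0, 0, -0.028, 0, 0, 0, 0.4],
    [0, 0, -0.036, 0, 0, 0, 0.4],
    [0, 0, -0.04, 0, 0, 0, 0.4],
    [0, 0, -0.042, 0, 0, 0, 0.4],
    [0, 0, -0.043, 0, 0, 0, 0.4],
    [0, 0, -0.043, 0, 0, 0, 0.4],
    [0, 0, -0.0435, 0, 0, 0, 0.4],
    [0, 0, -0.0435, 0, 0, 0, 0.4],
    [0, 0, -0.0435, 0, 0, 0, 0.4],
  ],
)

```text
clock: 19.9
eef_pos: [485.1, 145.2, 119.6]
eef_rot: [-3.142, -0.0, 0.003]
wrist_force: [0.4, -0.6, -1.0]
finger_gap: 46.2
```

Request:
jog_arm(
  commands=[
    [0, 0, -0.001, 0, 0, 0, 0.4],
    [0, 0, -0.001, 0, 0, 0, 0.4],
    [0, 0, -0.001, 0, 0, 0, 0.4],
    [0, 0, -0.001, 0, 0, 0, 0.5],
    [0, 0, -0.001, 0, 0, 0, 0.55],
    [0, 0, -0.001, 0, 0, 0, 0.65],
    [0, 0, -0.001, 0, 0, 0, 0.8],
    [0, 0, -0.001, 0, 0, 0, 0.85],
    [0, 0, 0.01, 0, 0, 0, 0.85],
    [0, 0, 0.03, 0, 0, 0, 0.85],
  ],
)

```text
clock: 21.15
eef_pos: [484.9, 145.1, 150.1]
eef_rot: [3.141, 0.001, 0.002]
wrist_force: [-0.0, -0.1, 1.0]
finger_gap: 80.1
```

Request:
jog_arm(
  commands=[
    [0, 0, 0.04, 0, 0, 0, 0.85],
    [0, 0, 0.08, 0, 0, 0, 0.85],
    [0.04, -0.025, 0.08, 0, 0, 0, 0.85],
    [0.08, -0.05, 0.08, 0, 0, 0, 0.85],
    [0.12, -0.075, 0.06, 0, 0, 0, 0.85],
    [0.165, -0.1, 0.03, 0, 0, 0, 0.85],
    [0.195, -0.117, 0, 0, 0, 0, 0.85],
    [0.198, -0.119, 0, 0, 0, 0, 0.85],
    [0.198, -0.119, 0, 0, 0, 0, 0.85],
    [0.198, -0.119, 0, 0, 0, 0, 0.85],
  ],
)

```text
clock: 22.4
eef_pos: [683.1, 26.9, 151.7]
eef_rot: [-3.142, -0.003, 0.003]
wrist_force: [-0.3, 0.6, -0.2]
finger_gap: 80.2
```

```bash
python3 - <<'E'
from ov import *
e=manip.read_state()["eef_pos"];print(e,manip.read_state()["wrist_force"])
im,*C=cam("scene","s11.png");o=np.array([180,110])
z=cv2.resize(im[110:290,180:380],None,fx=3.3,fy=3.3,interpolation=cv2.INTER_CUBIC)
circ(z,C,(487,145),100,20,3.3,o,(0,255,0)); circ(z,C,(487,145),176,24,3.3,o,(0,255,0))
for dx in(683,): circ(z,C,(dx+2,26),106,29,3.3,o,(255,0,0));circ(z,C,(dx+2,26),44,43,3.3,o,(255,0,255))
cv2.imwrite("pics/s11o.png",z)
im,*C=cam("wrist"); z=cv2.resize(im,None,fx=1.5,fy=1.5,interpolation=cv2.INTER_CUBIC)
circ(z,C,(683,26),106,29,1.5,np.zeros(2),(255,0,0));circ(z,C,(683,26),44,43,1.5,np.zeros(2),(255,0,255));circ(z,C,(649.5,-202),74,37,1.5,np.zeros(2),(255,0,255))
cv2.imwrite("pics/w11.png",z)
E
```

```text
[683.06715458  26.89173236 151.71707504] [-0.25175343  0.61046522 -0.20764173]
```

View pics/s11o.png

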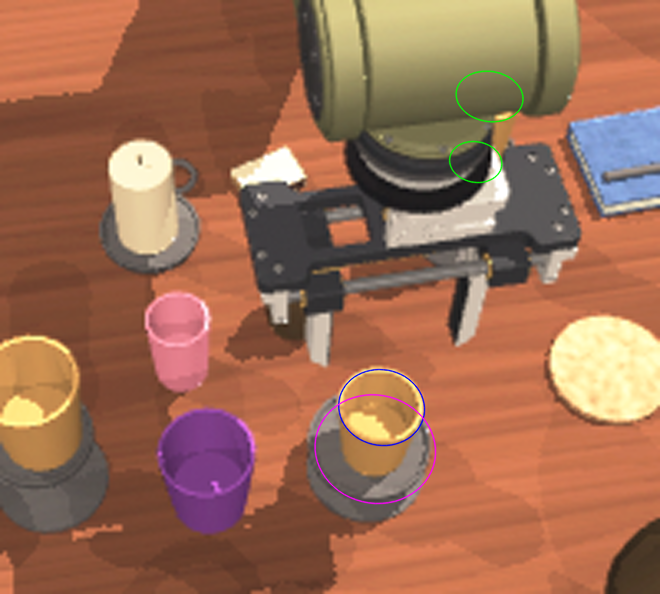

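View pics/w11.png

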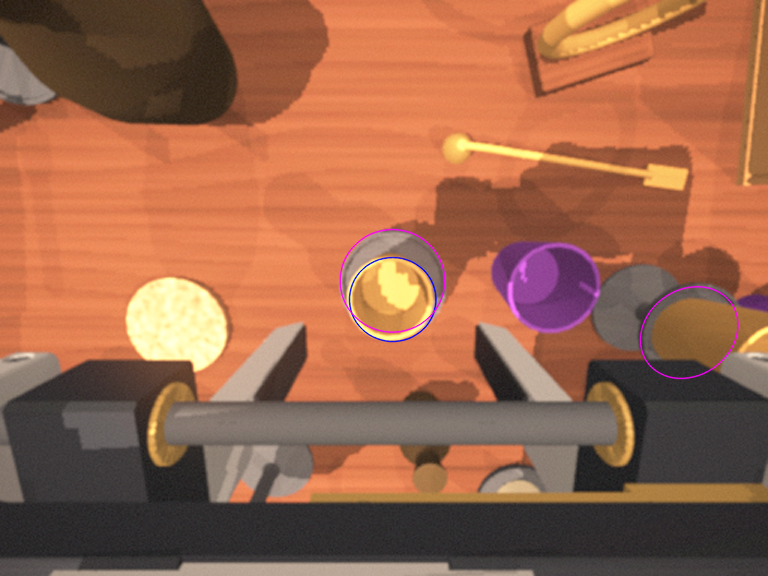

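Request:
jog_arm(
  commands=[
    [0, -0.001, -0.03, 0, 0, 0, 0.9],
    [0, -0.001, -0.06, 0, 0, 0, 0.9],
    [0, -0.001, -0.09, 0, 0, 0, 0.9],
    [0, -0.001, -0.105, 0, 0, 0, 0.9],
    [0, -0.001, -0.111, 0, 0, 0, 0.8],
    [0, -0.001, -0.111, 0, 0, 0, 0.7],
    [0, -0.001, -0.111, 0, 0, 0, 0.6],
    [0, -0.001, -0.111, 0, 0, 0, 0.55],
    [0, -0.001, -0.111, 0, 0, 0, 0.5],
    [0, -0.001, -0.111, 0, 0, 0, 0.5],
  ],
)

```text
clock: 23.75
eef_pos: [683.7, 25.4, 39.7]
eef_rot: [-3.141, -0.002, 0.003]
wrist_force: [-1.5, 3.4, 6.5]
finger_gap: 57.1
```

Request:
jog_arm(
  commands=[
    [0, 0, 0, 0, 0, 0, 0.5],
    [0, 0, 0, 0, 0, 0, 0.5],
    [0, 0, 0, 0, 0, 0, 0.5],
    [0, 0, 0.004, 0, 0, 0, 0.5],
    [0, 0, 0.01, 0, 0, 0, 0.5],
    [0, 0, 0.02, 0, 0, 0, 0.5],
    [0, 0, 0.03, 0, 0, 0, 0.5],
    [0, 0, 0.04, 0, 0, 0, 0.5],
    [0, 0, 0.05, 0, 0, 0, 0.5],
    [0, 0, 0.05, 0, 0, 0, 0.5],
  ],
)

```text
clock: 25.0
eef_pos: [683.5, 25.1, 89.7]
eef_rot: [3.142, -0.002, 0.003]
wrist_force: [0.5, 0.2, -2.9]
finger_gap: 56.9
```

```bash
python3 - <<'E'
from ov import *
e=manip.read_state()["eef_pos"];print(e,manip.read_state()["wrist_force"])
im,*C=cam("scene","s12.png");o=np.array([180,110])
z=cv2.resize(im[110:290,180:380],None,fx=3.3,fy=3.3,interpolation=cv2.INTER_CUBIC)
circ(z,C,(685,26),44,43,3.3,o,(255,0,255))
cv2.imwrite("pics/s12o.png",z)
im,*C=cam("wrist"); z=cv2.resize(im,None,fx=1.5,fy=1.5,interpolation=cv2.INTER_CUBIC)
circ(z,C,(683,26),44,43,1.5,np.zeros(2),(255,0,255));circ(z,C,(632.5,227),8,47,1.5,np.zeros(2),(255,0,255))
cv2.imwrite("pics/w12.png",z)
E
```

```text
[683.53464402  25.13061963  89.65643793] [ 0.5315652   0.18943217 -2.87538719]
```

View pics/s12o.png

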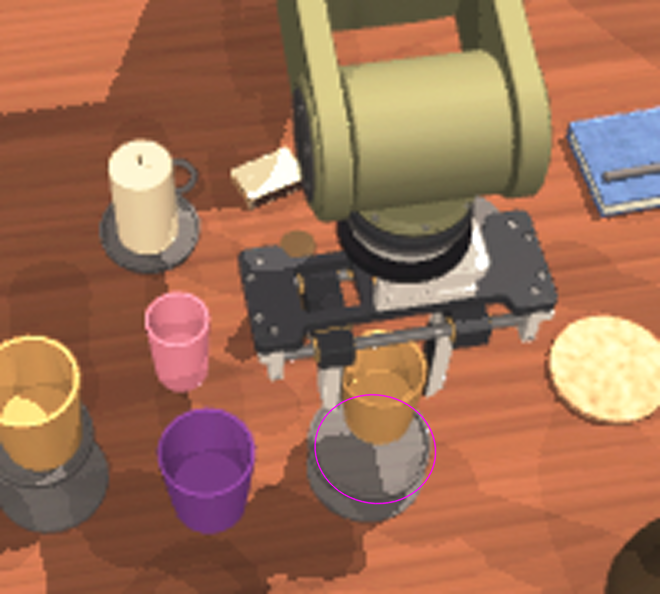

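View pics/w12.png

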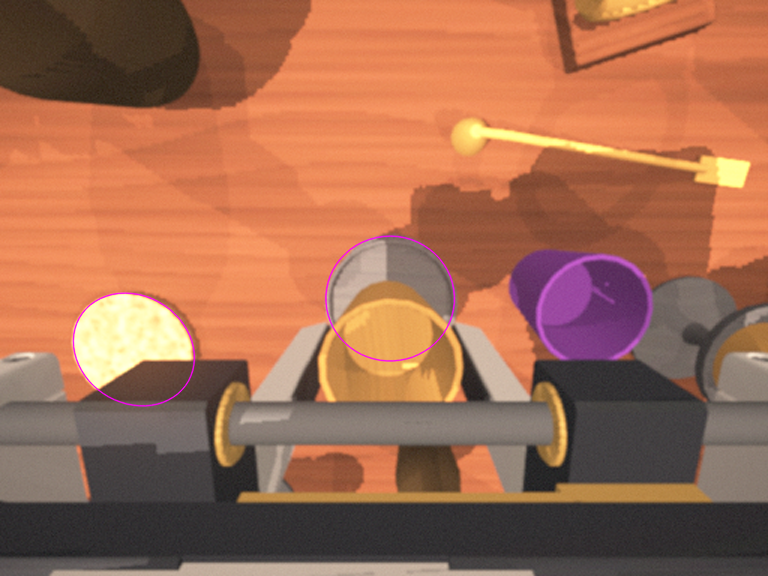

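Request:
jog_arm(
  commands=[
    [0, 0.02, 0, 0, 0, 0, 0.5],
    [-0.01, 0.05, 0, 0, 0, 0, 0.5],
    [-0.02, 0.09, 0, 0, 0, 0, 0.5],
    [-0.03, 0.13, 0, 0, 0, 0, 0.5],
    [-0.045, 0.17, 0, 0, 0, 0, 0.5],
    [-0.05, 0.195, 0, 0, 0, 0, 0.5],
    [-0.051, 0.202, -0.01, 0, 0, 0, 0.5],
    [-0.051, 0.202, -0.03, 0, 0, 0, 0.5],
    [-0.051, 0.202, -0.05, 0, 0, 0, 0.5],
    [-0.051, 0.202, -0.055, 0, 0, 0, 0.5],
  ],
)

```text
clock: 26.35
eef_pos: [631.3, 226.0, 30.8]
eef_rot: [3.141, 0.003, 0.001]
wrist_force: [-0.0, 0.2, -2.2]
finger_gap: 57.0
```

Request:
jog_arm(
  commands=[
    [0, 0, -0.01, 0, 0, 0, 0.5],
    [0, 0, -0.018, 0, 0, 0, 0.5],
    [0, 0, -0.022, 0, 0, 0, 0.5],
    [0, 0, -0.0245, 0, 0, 0, 0.5],
    [0, 0, -0.0245, 0, 0, 0, 0.5],
    [0, 0, -0.0245, 0, 0, 0, 0.5],
    [0, 0, -0.0245, 0, 0, 0, 0.5],
    [0, 0, -0.0245, 0, 0, 0, 0.5],
    [0, 0, -0.0245, 0, 0, 0, 0.5],
    [0, 0, -0.0245, 0, 0, 0, 0.5],
  ],
)

```text
clock: 27.6
eef_pos: [632.1, 227.1, 9.1]
eef_rot: [-3.142, 0.0, 0.002]
wrist_force: [-0.8, -0.1, -1.7]
finger_gap: 57.0
```

Request:
jog_arm(
  commands=[
    [0, 0, -0.001, 0, 0, 0, 0.5],
    [0, 0, -0.001, 0, 0, 0, 0.5],
    [0, 0, -0.001, 0, 0, 0, 0.58],
    [0, 0, -0.001, 0, 0, 0, 0.62],
    [0, 0, -0.001, 0, 0, 0, 0.7],
    [0, 0, -0.001, 0, 0, 0, 0.8],
    [0, 0, -0.001, 0, 0, 0, 0.9],
    [0, 0, -0.001, 0, 0, 0, 0.95],
    [0, 0, 0.015, 0, 0, 0, 0.95],
    [0, 0, 0.05, 0, 0, 0, 0.95],
  ],
)

```text
clock: 28.85
eef_pos: [631.5, 226.9, 59.3]
eef_rot: [3.141, 0.002, 0.002]
wrist_force: [-0.6, -0.8, 0.7]
finger_gap: 89.2
```

Request:
jog_arm(
  commands=[
    [0, 0, 0.05, 0, 0, 0, 0.95],
    [0, 0, 0.1, 0, 0, 0, 0.95],
    [0, -0.05, 0.12, 0, 0, 0, 0.95],
    [0, -0.1, 0.12, 0, 0, 0, 0.95],
    [0, -0.15, 0.12, 0, 0, 0, 0.95],
    [0, -0.2, 0.12, 0, 0, 0, 0.95],
    [0.01, -0.25, 0.12, 0, 0, 0, 0.95],
    [0.015, -0.3, 0.12, 0, 0, 0, 0.95],
    [0.015, -0.35, 0.12, 0, 0, 0, 0.95],
    [0.017, -0.4, 0.12, 0, 0, 0, 0.95],
  ],
)

```text
clock: 30.1
eef_pos: [649.0, -174.5, 180.5]
eef_rot: [3.141, -0.001, 0.003]
wrist_force: [0.2, 0.2, 0.5]
finger_gap: 89.1
```

```bash
python3 - <<'E'
from ov import *
e=manip.read_state()["eef_pos"];print(e,manip.read_state()["wrist_force"])
im,*C=cam("scene","s13.png")
im,*C=cam("top","t13.png")
im,*C=cam("wrist","w13.png")
E
```

```text
[ 648.97902725 -174.52039049  180.53753434] [0.23666463 0.15535529 0.49858532]
```

View pics/s13.png

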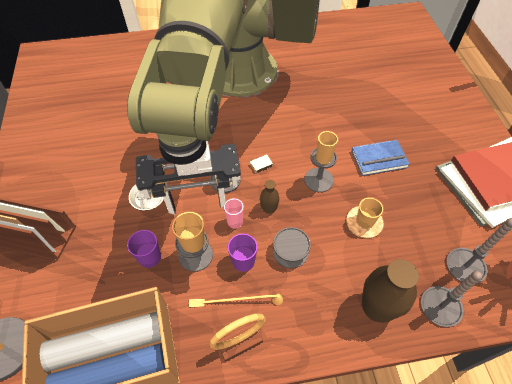

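View pics/t13.png

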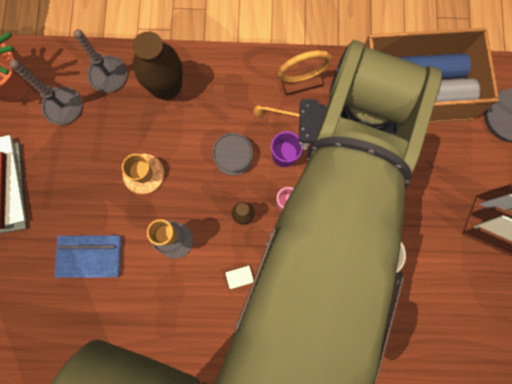

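View pics/w13.png

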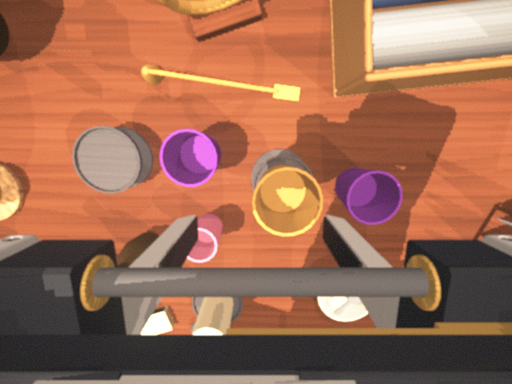

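```bash
python3 - <<'E'
from ov import *
_,*W=cam("wrist")
q=np.load("pics/top0.npz");T=(q["K"],q["R"],q["t"]);q=np.load("pics/scene0.npz");S=(q["K"],q["R"],q["t"])
for f,C,p in(("s13",S,(291,245)),("t13",T,(232,152)),("w13",W,(108,158))):
    im=cv2.imread(f"pics/{f}.png");h=cv2.cvtColor(im,cv2.COLOR_BGR2HSV).astype(int)
    m=(((h[...,1]<75)&(h[...,2]<170))*255).astype(np.uint8)
    m=cv2.morphologyEx(m,cv2.MORPH_CLOSE,np.ones((3,3)))
    k,l,s,c=cv2.connectedComponentsWithStats(m);i=l[p[1],p[0]];print(f,s[i])
    z=cv2.resize(im,None,fx=5,fy=5,interpolation=cv2.INTER_CUBIC)
    d={"t13":-2,"s13":2,"w13":0}[f]
    circ(z,C,(683+d,26),44,43,5,np.zeros(2),(0,255,0))
    x,y=p[0]*5,p[1]*5
    cv2.imwrite(f"pics/{f}p.png",z[max(0,y-150):y+150,max(0,x-130):x+130])
a=[cv2.resize(cv2.imread(f"pics/{f}p.png"),(260,300)) for f in("s13","t13","w13")]
cv2.imwrite("pics/pan13.png",np.hstack(a))
E
```

```text
s13 [ 273  227   37   41 1208]
t13 [ 214  134   38   41 1262]
w13 [     0      0    512    384 140867]
```

View pics/pan13.png

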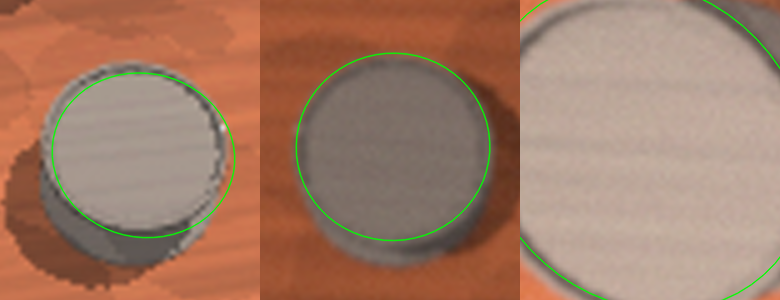

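Request:
jog_arm(
  commands=[
    [0, -0.027, 0, 0, 0, 0, 1],
    [0, -0.027, 0, 0, 0, 0, 1],
    [0, -0.027, 0, 0, 0, 0, 1],
    [0, -0.027, 0, 0, 0, 0, 1],
    [0, -0.027, 0, 0, 0, 0, 1],
    [0, -0.027, 0, 0, 0, 0, 1],
    [0, -0.027, 0, 0, 0, 0, 1],
    [0, -0.027, 0, 0, 0, 0, 1],
    [0, -0.027, 0, 0, 0, 0, 1],
    [0, -0.027, 0, 0, 0, 0, 1],
  ],
)

```text
clock: 31.55
eef_pos: [649.1, -199.9, 179.0]
eef_rot: [-3.142, 0.0, 0.002]
wrist_force: [0.3, 0.5, -0.8]
finger_gap: 93.8
```

```bash
python3 - <<'E'
from ov import *
e=manip.read_state()["eef_pos"];print(e,manip.read_state()["wrist_force"])
im,*C=cam("wrist","w14.png"); z=cv2.resize(im[100:260,160:380],None,fx=3.5,fy=3.5,interpolation=cv2.INTER_CUBIC);o=np.array([160,100])
circ(z,C,(649.5,-202),150,34,3.5,o,(0,255,0));circ(z,C,(649.5,-202),74,37,3.5,o,(255,0,255))
cv2.imwrite("pics/w14o.png",z)
E
```

```text
[ 649.06692635 -199.87962086  179.02313363] [ 0.34807924  0.46226677 -0.81544635]
```

View pics/w14o.png

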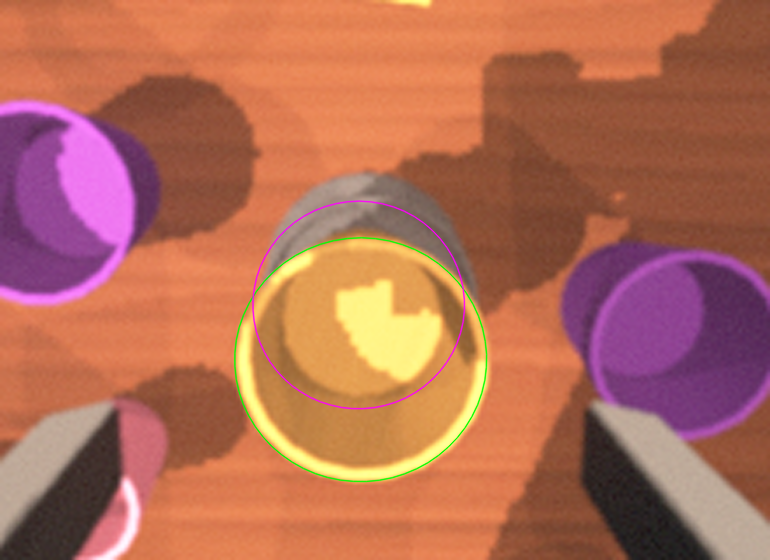

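Request:
jog_arm(
  commands=[
    [0, -0.002, -0.03, 0, 0, 0, 1],
    [0, -0.002, -0.06, 0, 0, 0, 1],
    [0, -0.002, -0.085, 0, 0, 0, 1],
    [0, -0.002, -0.1, 0, 0, 0, 1],
    [0, -0.002, -0.104, 0, 0, 0, 0.9],
    [0, -0.002, -0.104, 0, 0, 0, 0.8],
    [0, -0.002, -0.104, 0, 0, 0, 0.75],
    [0, -0.002, -0.104, 0, 0, 0, 0.7],
    [0, -0.002, -0.104, 0, 0, 0, 0.6],
    [0, -0.002, -0.104, 0, 0, 0, 0.6],
  ],
)

```text
clock: 32.85
eef_pos: [649.5, -202.3, 76.0]
eef_rot: [3.141, -0.002, 0.002]
wrist_force: [-0.3, -2.6, 5.6]
finger_gap: 66.4
```

Request:
jog_arm(
  commands=[
    [0, 0, 0, 0, 0, 0, 0.6],
    [0, 0, 0, 0, 0, 0, 0.6],
    [0, 0, 0, 0, 0, 0, 0.6],
    [0, 0, 0.004, 0, 0, 0, 0.6],
    [0, 0, 0.01, 0, 0, 0, 0.6],
    [0, 0, 0.02, 0, 0, 0, 0.6],
    [0, 0, 0.035, 0, 0, 0, 0.6],
    [0, 0, 0.05, 0, 0, 0, 0.6],
    [0, 0, 0.06, 0, 0, 0, 0.6],
    [0, 0, 0.06, 0, 0, 0, 0.6],
  ],
)

```text
clock: 34.1
eef_pos: [649.4, -202.0, 136.1]
eef_rot: [3.141, -0.001, 0.002]
wrist_force: [0.6, 0.5, -3.5]
finger_gap: 66.5
```

```bash
python3 - <<'E'
from ov import *
e=manip.read_state()["eef_pos"];print(e,manip.read_state()["wrist_force"])
im,*C=cam("scene","s15.png");o=np.array([120,150])
z=cv2.resize(im[150:290,120:320],None,fx=3.7,fy=3.7,interpolation=cv2.INTER_CUBIC)
circ(z,C,(651+2,-206),74,37,3.7,o,(255,0,255))
cv2.imwrite("pics/s15o.png",z)
im,*C=cam("wrist","w15.png"); z=cv2.resize(im,None,fx=1.5,fy=1.5,interpolation=cv2.INTER_CUBIC)
circ(z,C,(651,-206),74,37,1.5,np.zeros(2),(255,0,255))
cv2.imwrite("pics/w15o.png",z)
E
```

```text
[ 649.43166795 -202.01047837  136.11246338] [ 0.63155366  0.4717724  -3.50018391]
```

View pics/s15o.png

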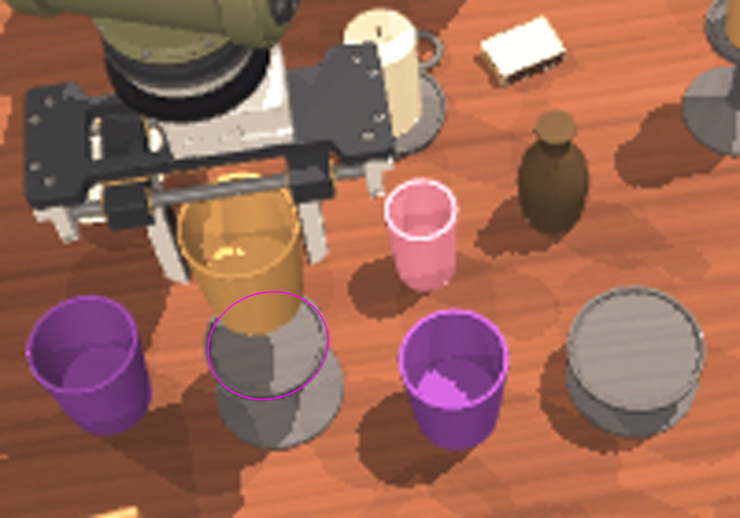

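View pics/w15o.png

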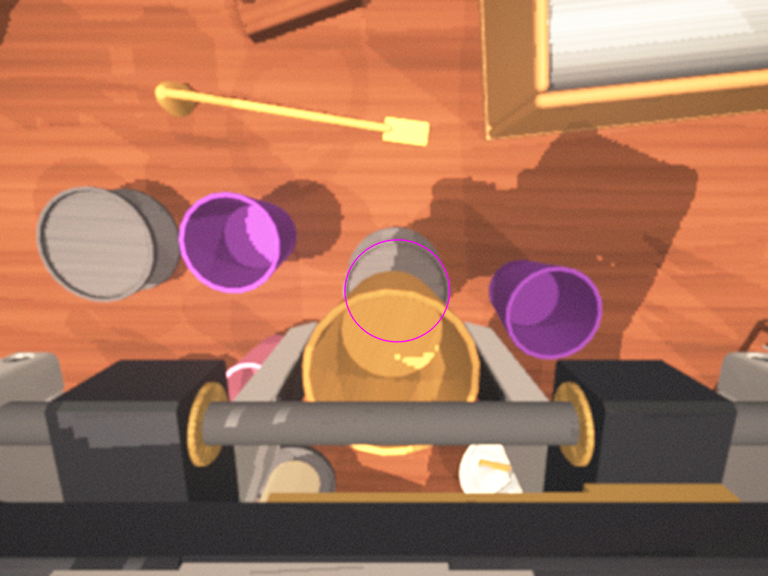

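Request:
jog_arm(
  commands=[
    [0, 0.02, 0, 0, 0, 0, 0.6],
    [0, 0.05, 0, 0, 0, 0, 0.6],
    [0.01, 0.09, 0, 0, 0, 0, 0.6],
    [0.015, 0.13, 0, 0, 0, 0, 0.6],
    [0.02, 0.17, 0, 0, 0, 0, 0.6],
    [0.03, 0.205, 0, 0, 0, 0, 0.6],
    [0.0325, 0.224, 0, 0, 0, 0, 0.6],
    [0.0325, 0.227, -0.02, 0, 0, 0, 0.6],
    [0.0325, 0.227, -0.045, 0, 0, 0, 0.6],
    [0.0325, 0.227, -0.06, 0, 0, 0, 0.6],
  ],
)

```text
clock: 35.45
eef_pos: [680.8, 25.1, 73.5]
eef_rot: [3.142, 0.002, 0.002]
wrist_force: [-0.1, 0.3, -3.5]
finger_gap: 66.3
```

```bash
python3 - <<'E'
from ov import *
e=manip.read_state()["eef_pos"];print(e,manip.read_state()["wrist_force"])
im,*C=cam("scene","s16.png");o=np.array([140,150])
z=cv2.resize(im[150:290,140:340],None,fx=3.7,fy=3.7,interpolation=cv2.INTER_CUBIC)
circ(z,C,(651+2,-206),74,37,3.7,o,(255,0,255));circ(z,C,(684,25),44,43,3.7,o,(255,0,255))
cv2.imwrite("pics/s16o.png",z)
im,*C=cam("top","t16.png"); o=np.array([190,110]); z=cv2.resize(im[110:220,190:400],None,fx=3.5,fy=3.5,interpolation=cv2.INTER_CUBIC)
circ(z,C,(651-2,-206),74,37,3.5,o,(0,255,0))
cv2.imwrite("pics/t16o.png",z)
E
```

```text
[680.81824211  25.11978646  73.49595239] [-0.11007236  0.25949087 -3.49259625]
```

View pics/s16o.png

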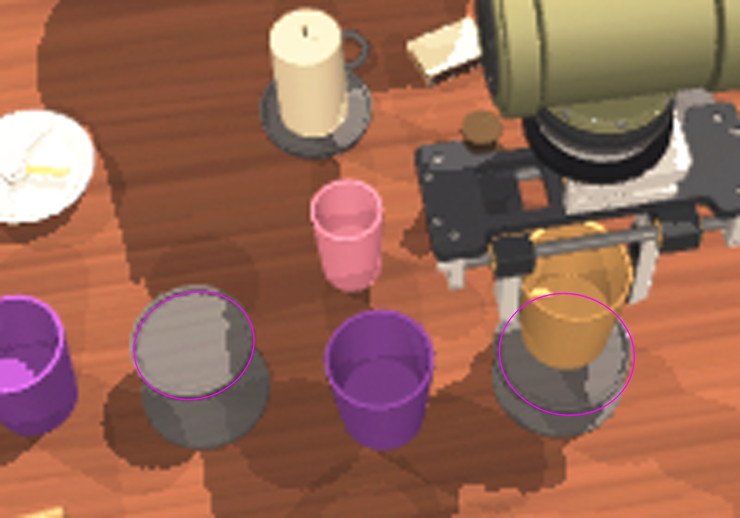

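View pics/t16o.png

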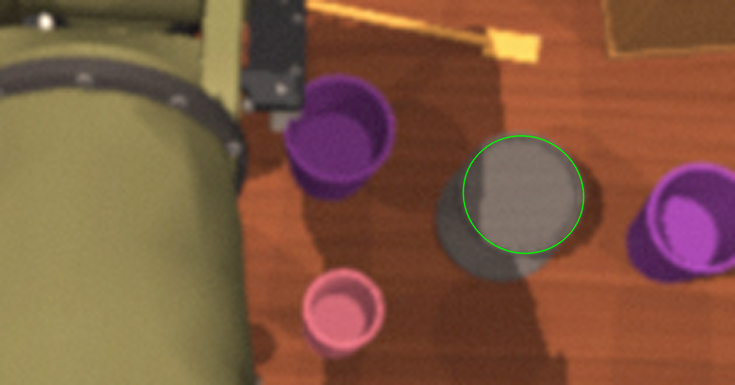

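Request:
jog_arm(
  commands=[
    [0, -0.001, -0.01, 0, 0, 0, 0.6],
    [0, -0.001, -0.018, 0, 0, 0, 0.6],
    [0, -0.001, -0.024, 0, 0, 0, 0.6],
    [0, -0.001, -0.028, 0, 0, 0, 0.6],
    [0, -0.001, -0.029, 0, 0, 0, 0.6],
    [0, -0.001, -0.029, 0, 0, 0, 0.6],
    [0, -0.001, -0.029, 0, 0, 0, 0.6],
    [0, -0.001, -0.029, 0, 0, 0, 0.6],
    [0, -0.001, -0.029, 0, 0, 0, 0.6],
    [0, -0.001, -0.029, 0, 0, 0, 0.6],
  ],
)

```text
clock: 36.8
eef_pos: [681.6, 24.1, 46.1]
eef_rot: [-3.142, -0.0, 0.002]
wrist_force: [-0.3, 0.3, -2.9]
finger_gap: 65.8
```

Request:
jog_arm(
  commands=[
    [0, 0, -0.001, 0, 0, 0, 0.6],
    [0, 0, -0.001, 0, 0, 0, 0.6],
    [0, 0, -0.001, 0, 0, 0, 0.6],
    [0, 0, -0.001, 0, 0, 0, 0.7],
    [0, 0, -0.001, 0, 0, 0, 0.75],
    [0, 0, -0.001, 0, 0, 0, 0.85],
    [0, 0, -0.001, 0, 0, 0, 0.95],
    [0, 0, -0.001, 0, 0, 0, 1],
    [0, 0, 0.015, 0, 0, 0, 1],
    [0, 0, 0.05, 0, 0, 0, 1],
  ],
)

```text
clock: 38.05
eef_pos: [681.0, 24.1, 96.3]
eef_rot: [-3.142, 0.002, 0.002]
wrist_force: [1.0, -0.7, 0.2]
finger_gap: 93.7
```

Request:
jog_arm(
  commands=[
    [0, 0, 0.06, 0, 0, 0, 1],
    [0, 0.04, 0.07, 0, 0, 0, 1],
    [-0.01, 0.09, 0.07, 0, 0, 0, 1],
    [-0.02, 0.13, 0.06, 0, 0, 0, 1],
    [-0.035, 0.17, 0.03, 0, 0, 0, 1],
    [-0.048, 0.2, 0, 0, 0, 0, 1],
    [-0.05, 0.203, 0, 0, 0, 0, 0.95],
    [-0.05, 0.203, 0, 0, 0, 0, 0.9],
    [-0.05, 0.203, 0, 0, 0, 0, 0.9],
    [-0.05, 0.203, 0, 0, 0, 0, 0.9],
  ],
)

```text
clock: 39.3
eef_pos: [632.3, 226.3, 96.9]
eef_rot: [-3.141, -0.001, 0.001]
wrist_force: [0.4, -0.5, 0.5]
finger_gap: 84.7
```

```bash
python3 - <<'E'
from ov import *
e=manip.read_state()["eef_pos"];print(e,manip.read_state()["wrist_force"])
im,*C=cam("scene","s17.png")
im,*C=cam("wrist","w17.png"); z=cv2.resize(im,None,fx=1.5,fy=1.5,interpolation=cv2.INTER_CUBIC)
circ(z,C,(632,227),74,29,1.5,np.zeros(2),(255,0,255));circ(z,C,(682,24),44,43,1.5,np.zeros(2),(255,0,255));circ(z,C,(682,24),120,34,1.5,np.zeros(2),(255,0,0))
cv2.imwrite("pics/w17o.png",z)
E
```

```text
[632.26986763 226.30341825  96.93722043] [ 0.3789348  -0.48848304  0.51356364]
```

View pics/w17o.png

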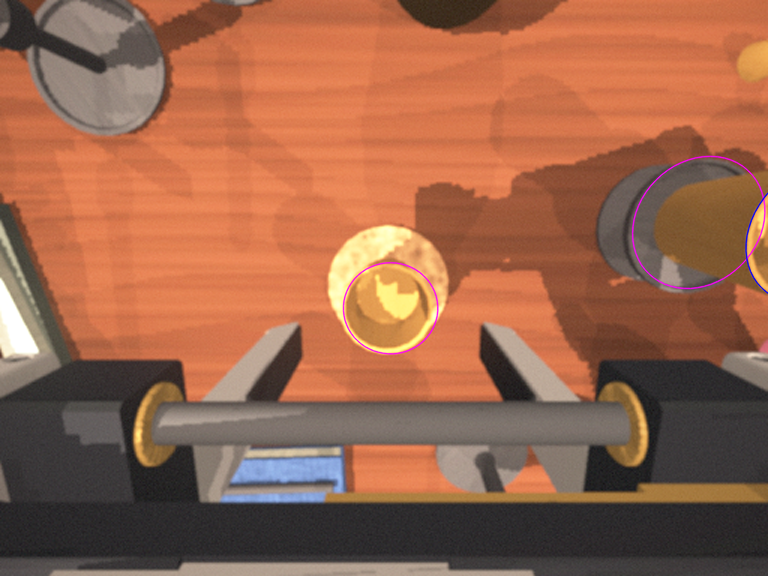

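View pics/s17.png

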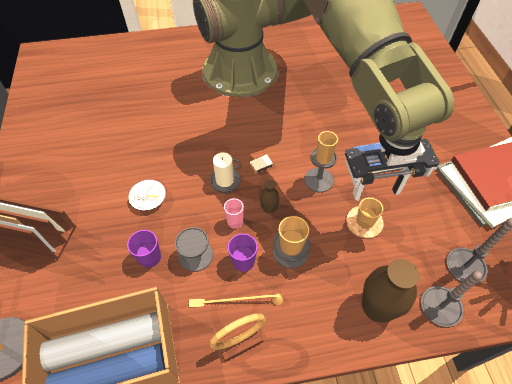

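Request:
jog_arm(
  commands=[
    [0, 0.001, -0.03, 0, 0, 0, 0.9],
    [0, 0.001, -0.055, 0, 0, 0, 0.9],
    [0, 0.001, -0.075, 0, 0, 0, 0.9],
    [0, 0.001, -0.085, 0, 0, 0, 0.9],
    [0, 0.001, -0.087, 0, 0, 0, 0.8],
    [0, 0.001, -0.087, 0, 0, 0, 0.7],
    [0, 0.001, -0.087, 0, 0, 0, 0.65],
    [0, 0.001, -0.087, 0, 0, 0, 0.6],
    [0, 0.001, -0.087, 0, 0, 0, 0.5],
    [0, 0.001, -0.087, 0, 0, 0, 0.5],
  ],
)

```text
clock: 40.65
eef_pos: [631.9, 228.4, 9.7]
eef_rot: [-3.141, -0.001, 0.003]
wrist_force: [0.5, 2.5, 6.0]
finger_gap: 57.0
```

Request:
jog_arm(
  commands=[
    [0, 0, 0, 0, 0, 0, 0.5],
    [0, 0, 0, 0, 0, 0, 0.5],
    [0, 0, 0, 0, 0, 0, 0.5],
    [0, 0, 0.004, 0, 0, 0, 0.5],
    [0, 0, 0.01, 0, 0, 0, 0.5],
    [0, 0, 0.03, 0, 0, 0, 0.5],
    [0, 0, 0.06, 0, 0, 0, 0.5],
    [0, 0, 0.09, 0, 0, 0, 0.5],
    [0, 0, 0.12, 0, 0, 0, 0.5],
    [0, 0, 0.12, 0, 0, 0, 0.5],
  ],
)

```text
clock: 41.9
eef_pos: [632.7, 228.4, 132.5]
eef_rot: [-3.14, -0.005, 0.002]
wrist_force: [0.5, -0.2, -3.7]
finger_gap: 57.0
```

Request:
jog_arm(
  commands=[
    [0, 0, 0.02, 0, 0, 0, 0.5],
    [-0.01, -0.03, 0.03, 0, 0, 0, 0.5],
    [-0.02, -0.07, 0.03, 0, 0, 0, 0.5],
    [-0.025, -0.12, 0.03, 0, 0, 0, 0.5],
    [-0.03, -0.17, 0.03, 0, 0, 0, 0.5],
    [-0.03, -0.22, 0.03, 0, 0, 0, 0.5],
    [-0.02, -0.27, 0.03, 0, 0, 0, 0.5],
    [-0.01, -0.32, 0.03, 0, 0, 0, 0.5],
    [0.01, -0.37, 0.03, 0, 0, 0, 0.5],
    [0.018, -0.41, 0.02, 0, 0, 0, 0.5],
  ],
)

```text
clock: 43.15
eef_pos: [649.8, -183.9, 148.1]
eef_rot: [-3.142, 0.0, 0.002]
wrist_force: [0.3, 1.3, -3.6]
finger_gap: 56.9
```

Request:
jog_arm(
  commands=[
    [0, -0.018, 0, 0, 0, 0, 0.5],
    [0, -0.022, -0.01, 0, 0, 0, 0.5],
    [0, -0.023, -0.03, 0, 0, 0, 0.5],
    [0, -0.023, -0.045, 0, 0, 0, 0.5],
    [0, -0.023, -0.05, 0, 0, 0, 0.5],
    [0, -0.023, -0.05, 0, 0, 0, 0.5],
    [0, -0.023, -0.05, 0, 0, 0, 0.5],
    [0, -0.023, -0.05, 0, 0, 0, 0.5],
    [0, -0.023, -0.05, 0, 0, 0, 0.5],
    [0, -0.023, -0.05, 0, 0, 0, 0.5],
  ],
)

```text
clock: 44.4
eef_pos: [649.6, -204.9, 99.1]
eef_rot: [3.142, -0.0, 0.002]
wrist_force: [-1.1, 1.0, -2.8]
finger_gap: 56.8
```

```bash
python3 - <<'E'
from ov import *
e=manip.read_state()["eef_pos"];print(e,manip.read_state()["wrist_force"])
im,*C=cam("scene","s18.png");o=np.array([140,150])
z=cv2.resize(im[150:290,140:340],None,fx=3.7,fy=3.7,interpolation=cv2.INTER_CUBIC)
circ(z,C,(651+2,-206),74,37,3.7,o,(255,0,255))
cv2.imwrite("pics/s18o.png",z)
im,*C=cam("wrist","w18.png"); z=cv2.resize(im,None,fx=1.5,fy=1.5,interpolation=cv2.INTER_CUBIC)
circ(z,C,(650.5,-206),74,37,1.5,np.zeros(2),(255,0,255))
cv2.imwrite("pics/w18o.png",z)
E
```

```text
[ 649.62451398 -204.88877478   99.14409136] [-1.11052591  0.99794057 -2.80983098]
```

View pics/s18o.png

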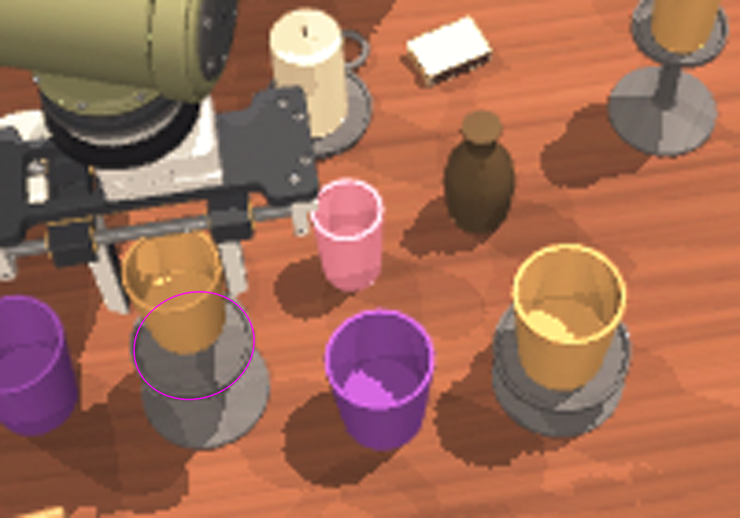

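View pics/w18o.png

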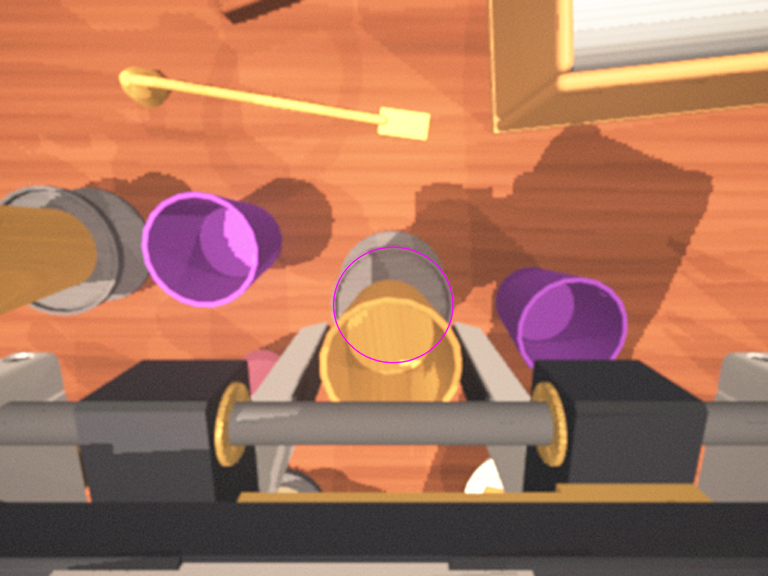

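Request:
jog_arm(
  commands=[
    [0.001, -0.001, -0.008, 0, 0, 0, 0.5],
    [0.001, -0.001, -0.016, 0, 0, 0, 0.5],
    [0.001, -0.001, -0.022, 0, 0, 0, 0.5],
    [0.001, -0.001, -0.025, 0, 0, 0, 0.5],
    [0.001, -0.001, -0.0265, 0, 0, 0, 0.5],
    [0.001, -0.001, -0.0265, 0, 0, 0, 0.5],
    [0.001, -0.001, -0.0265, 0, 0, 0, 0.5],
    [0.001, -0.001, -0.0265, 0, 0, 0, 0.5],
    [0.001, -0.001, -0.0265, 0, 0, 0, 0.5],
    [0.001, -0.001, -0.0265, 0, 0, 0, 0.5],
  ],
)

```text
clock: 45.75
eef_pos: [650.6, -205.9, 72.6]
eef_rot: [-3.142, 0.0, 0.002]
wrist_force: [-0.4, 0.2, -3.1]
finger_gap: 57.0
```

Request:
jog_arm(
  commands=[
    [0, 0, -0.001, 0, 0, 0, 0.5],
    [0, 0, -0.001, 0, 0, 0, 0.5],
    [0, 0, -0.0015, 0, 0, 0, 0.5],
    [0, 0, -0.0015, 0, 0, 0, 0.6],
    [0, 0, -0.0015, 0, 0, 0, 0.65],
    [0, 0, -0.0015, 0, 0, 0, 0.75],
    [0, 0, -0.0015, 0, 0, 0, 0.85],
    [0, 0, -0.0015, 0, 0, 0, 0.95],
    [0, 0, 0.015, 0, 0, 0, 0.95],
    [0, 0, 0.05, 0, 0, 0, 0.95],
  ],
)

```text
clock: 47.0
eef_pos: [650.1, -205.7, 122.9]
eef_rot: [-3.141, 0.002, 0.002]
wrist_force: [0.6, -0.6, 0.1]
finger_gap: 88.9
```

Request:
jog_arm(
  commands=[
    [0, 0, 0.05, 0, 0, 0, 0.95],
    [0, 0, 0.1, 0, 0, 0, 0.95],
    [-0.04, -0.04, 0.13, 0, 0, 0, 0.95],
    [-0.08, -0.08, 0.13, 0, 0, 0, 0.95],
    [-0.12, -0.12, 0.13, 0, 0, 0, 0.95],
    [-0.16, -0.16, 0.13, 0, 0, 0, 0.95],
    [-0.2, -0.2, 0.13, 0, 0, 0, 0.95],
    [-0.24, -0.24, 0.13, 0, 0, 0, 0.95],
    [-0.28, -0.26, 0.13, 0, 0, 0, 0.95],
    [-0.3, -0.28, 0.13, 0, 0, 0, 0.95],
  ],
)

```text
clock: 48.25
eef_pos: [348.7, -486.8, 254.2]
eef_rot: [3.14, -0.001, 0.001]
wrist_force: [-0.3, 0.4, -0.5]
finger_gap: 89.2
```

```bash
python3 - <<'E'
from ov import *
e=manip.read_state()["eef_pos"];print(e,manip.read_state()["wrist_force"])
for n,d,o in(("scene",2,np.array([140,110])),("top",-2,np.array([110,110]))):
    im,*C=cam(n,n+"19.png")
    z=cv2.resize(im[o[1]:o[1]+190,o[0]:o[0]+255],None,fx=3,fy=3,interpolation=cv2.INTER_CUBIC)
    for x,y,f,h,rt,rp,rb in((682,24.5,40,80,34,43,27),(650.5,-206,70,66,29,37,23),(485,145,100,76,24,32,20),(442,-107,5,90,25,40,25)):
        circ(z,C,(x+d,y),f+4,rp,3,o,(255,0,255));circ(z,C,(x+d,y),f+h,rt,3,o,(0,255,0))
    circ(z,C,(545+d,-3.6),105,9,3,o,(0,255,0))
    cv2.imwrite("pics/"+n+"19o.png",z)
E
```

```text
[ 348.70968025 -486.81829894  254.22567064] [-0.2637235   0.40194513 -0.51782889]
```

View pics/scene19o.png

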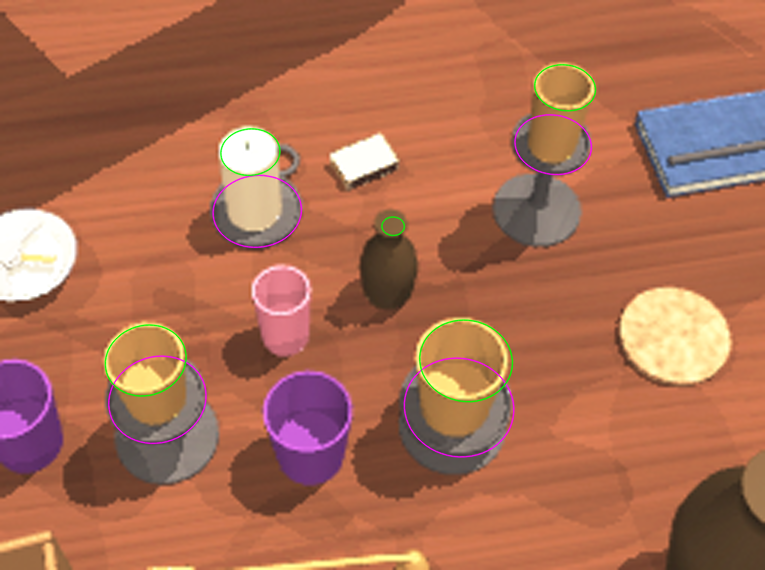

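View pics/top19o.png

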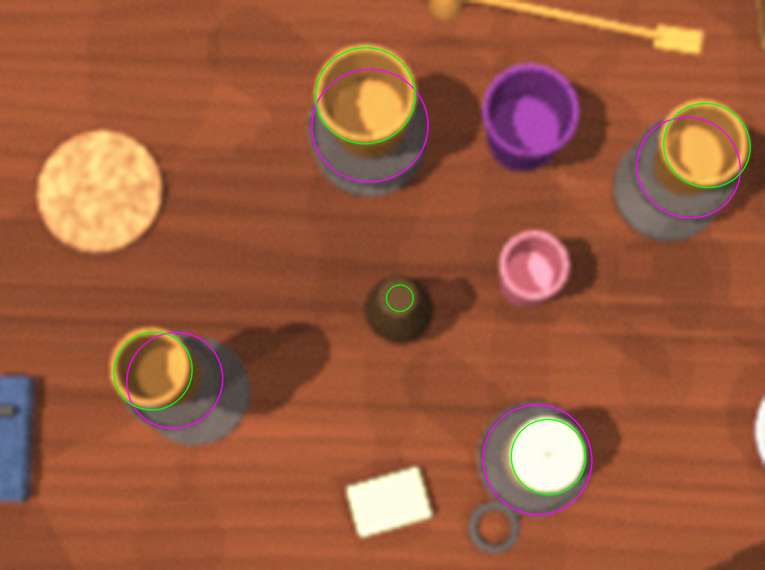

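```bash
python3 -c "
from h import *
print(manip.read_state()['qd'].round(3)); print(manip.sign_off())"
```

```text
[ 0.056 -0.001  0.009  0.012 -0.002  0.043]
the job is handed in; nothing more can be done
None
```

The display is rearranged and handed in at about 48 s. The large cup is on the wide stand, the medium cup on the middle stand, the small cup on the slim stand and the candle on the plate. The coaster is empty.

- **Order of moves:** candle to the plate, small cup to the slim stand, medium cup parked on the coaster, large cup to the wide stand, then medium cup to the middle stand.
- **Failed grasp:** the first grasp of the small cup closed just above its rim and did not move it. From the scene and wrist views I found the visible fingertips about 33 mm above the reported TCP. I lowered the later grasps to allow for this, and they all held.
- **Final checks:** in the last scene and top views, each rim or top sits within a few mm of its predicted place and height. The cups and the candle look upright inside the pan rims. The vase and the purple and pink look-alikes show no visible movement. The gripper was well clear.
- **What disagreed:** the top and scene cameras differed by 3–4 mm in x, so I used the mean of the two. In the scene view the wide stand's pan appeared about 3 mm away from my estimate of it; the tolerance there is 16 mm.
- **Not known:** sign-off reports no verdict, so I have no confirmation beyond these checks.

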